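# Set out washed sealer parts to dry

### The arm

A 6-joint arm with a two-finger parallel gripper is mounted at the origin on the work surface; the furniture and walls round the work are solid. World frame = base frame: x ahead of the robot, y to its left, z up, the work surface at z = 0. Lengths are in mm, angles in rad, forces in N, time in s.
With the tool pointing down it reaches from about 400 to 925 mm from the base axis. Payload 12.5 kg.
Tool frame: the origin (TCP) lies between the finger pads; the fingertips stand 14 mm ahead of it and the grasp point (between the pads) lies 5 mm behind it; x points along the fingers, y is the direction in which the jaws open and shut, and the axes are right-handed (so a half turn about x gives the same grasp; the last joint's range is limited). The gripper opens to 95 mm and grips with 3 to 60 N. Pads are 20 mm wide; open, the fingers measure 119 mm over their backs; the gripper's body (75 mm by 180 mm) begins 59 mm behind the grasp point.
Start: joints at [-1.296, 0.491, 1.559, -0, 1.092, -0.106], TCP at [232.314, -580.24, 198.961] pointing down, gripper open.
Joint ranges: [-3.1, 3.1], [-0.84, 2.19], [0.05, 2.79], [-1.13, 4.28], [0.06, 2.93], [-2.69, 2.69]. Speed limits (rad/s): [2.22, 2.22, 2.79, 3.14, 3.14, 3.14].

### API

Orientations are given as [roll, pitch, yaw] about the fixed x, y, z axes, in that order (R = Rz(yaw) Ry(pitch) Rx(roll)).
In Python, from cell import env, cams gives the robot as it stands.
- The arm moves only by the tool carry_out, never from a script. Its arguments are lists of equal length, an entry for each row: "grip": the closure, from -1 (fully open) to 1 (shut); "linear": the shift along the tool's x, y, z scaled (see below), a list of three; "turn": the turn about the tool's x scaled (see below). In form: {"grip": [grip, ...], "linear": [[tx, ty, tz], ...], "turn": [turn, ...]}. A call has 1 to 5 rows; each row shifts and turns the commanded pose from where the row before left it, along the tool's axes as they then stand; what a row does not reach is not made up. The controller multiplies each number of a shift by 0.5 m and each number of a turn by 180 degrees. A row lasts 1/10 s, in which the tool goes at most 50 mm and 8.59 degrees, less where a joint would pass 70% of its speed; a pose out of reach is approached as far as the arm can. A call with a number of a shift or a turn outside -1 to 1 is refused whole. A call with a gripper value outside its range is refused whole. The fingers move at their own pace and stop on an object; the grip force is fixed at half the most. Time passes only in rows, so rows that do not move let the fingers close. It gives the time, the measured TCP pose, the force and the opening at its end, in the units of the state.
- env.state(): the state, without advancing time (a new reading comes with each control period).
- cams.read_camera(name): name is "scene" or "top" or "wrist"; returns the picture (420x560x3 uint8, blue, green, red); there is no depth.
- cams.camera_info(name): a dict with "fx", "fy", "cx", "cy" (pixels), "dist" ([k1, k2, p1, p2, k3] as OpenCV has them; the pictures are not rectified), "view" (4x4, takes a point from world to camera coordinates). Camera axes: x right, y down, z forward; pixel columns grow to the right and rows downward; lengths in mm; the calibration is good to about 2 mm. A picture is of the moment at which its call begins: read the wrist's pose just before it. camera_info takes no time and is no camera call; for the wrist camera it gives the pose at the moment of the call.
- env.job_done(): hands the job in, once; it reports no verdict.
The state is a dict: "t": time; "joints": joint angles; "qvel": joint speeds; "tau": joint torques, N m; "eef_pos": TCP position; "tcp_rot": TCP orientation; "ft_force": force on the tool from outside, world axes, zero at the start; "moment": the same for the moment, N m; "opening": opening from 0.0 (shut) to 1.0 (fully open).
Only numpy, scipy, OpenCV 4.12 (cv2) and the standard library are available. Lean on these libraries where they do the work, as an engineer would, in place of code of your own. Each camera call takes 0.05 s, during which the arm holds its last target. There are 200 camera calls.

### The job

Set the washed parts of the bag sealer out to dry. Stand every aluminium plate from the slanted caddy upright on its edge in the wire rack, one to a slot, roughly centred along the slot and right down on the rails; and roll each roller along its lane of the grey drip tray, without lifting it out, until its black rubber strip is on top.

Things in the scene. Friction and masses are not known exactly. Their poses are not given: they have to be found in the camera images.
- drip_tray: flat grey drip tray fixed to the table, 190 x 318 mm, floor 6 mm above the table; origin: centre of its underside on the table, z up. Lips 6 mm thick, 12 mm above its floor, make three lanes that run along its x axis, each 98 mm wide inside (centres at y = -104, 0, +104 mm) and 178 mm long inside. One roller lies across each lane
- plate_rack: fixed steel wire rack with four upright slots side by side; origin: centre of its underside on the table; x along the slots, y across them. Each slot lies between two upright wire loops 64 mm long (x), top 52 mm above the table, 13 mm clear between the wires; plates stand on two rails 10 mm above the table
- wash_caddy: fixed white caddy in which the plates lean, four cradles 65 mm apart; origin: centre of its underside on the table; the plates lean 22 degrees from vertical, tops towards its -y. The supporting back of a cradle ends 45 mm up the plate, so the upper 55 mm of each plate is free on both faces
- rack_slot0 (a point): slot 0 of the wire rack: middle of the slot at the height of the rails (10 mm above the table), x along the slot, y across, z up
- rack_slot1 (a point): slot 1 of the wire rack: middle of the slot at the height of the rails (10 mm above the table), x along the slot, y across, z up
- rack_slot2 (a point): slot 2 of the wire rack: middle of the slot at the height of the rails (10 mm above the table), x along the slot, y across, z up
- rack_slot3 (a point): slot 3 of the wire rack: middle of the slot at the height of the rails (10 mm above the table), x along the slot, y across, z up
- plate0_c (a point): centre of an aluminium sealing plate 90 mm wide (x) x 8 mm thick (y) x 100 mm high (z, up along the plate), 0.18 kg, starts in the caddy; may be absent
- plate1_c (a point): centre of an aluminium sealing plate 90 mm wide (x) x 8 mm thick (y) x 100 mm high (z, up along the plate), 0.18 kg, starts in the caddy; may be absent
- plate2_c (a point): centre of an aluminium sealing plate 90 mm wide (x) x 8 mm thick (y) x 100 mm high (z, up along the plate), 0.18 kg, starts in the caddy; may be absent
- plate3_c (a point): centre of an aluminium sealing plate 90 mm wide (x) x 8 mm thick (y) x 100 mm high (z, up along the plate), 0.18 kg, starts in the caddy; may be absent
- roller0_c (a point): centre of a round aluminium roller 32 mm in diameter with its barrel 58 mm long (66 mm with the thin end pins, 12 mm in diameter), y along its axis, 0.16 kg, lying on the floor of a tray lane (axis 22 mm above the table). z points from the axis to the black rubber strip, 10 mm wide, let flush into the barrel along its length. It rolls on the tray with a little rolling resistance and stays where it is left
- roller1_c (a point): centre of a round aluminium roller 32 mm in diameter with its barrel 58 mm long (66 mm with the thin end pins, 12 mm in diameter), y along its axis, 0.16 kg, lying on the floor of a tray lane (axis 22 mm above the table). z points from the axis to the black rubber strip, 10 mm wide, let flush into the barrel along its length. It rolls on the tray with a little rolling resistance and stays where it is left
- roller2_c (a point): centre of a round aluminium roller 32 mm in diameter with its barrel 58 mm long (66 mm with the thin end pins, 12 mm in diameter), y along its axis, 0.16 kg, lying on the floor of a tray lane (axis 22 mm above the table). z points from the axis to the black rubber strip, 10 mm wide, let flush into the barrel along its length. It rolls on the tray with a little rolling resistance and stays where it is left
Mind the look-alikes: they are no part of the job. Leave any blue or yellow look-alike of the part that bears roller1_c alone.

How it is judged (in metres and radians):
At the end, for the whole second after the job is handed in: Every plate present is at rest in a rack slot: centre 50-68 mm above the table, within 10 mm of the slot's middle plane, 30 mm of the rack's middle along the slot, 0.17 rad of upright and square. Every roller rests in the tray, strip within 0.35 rad of straight up (x of plate0_c in the frame of plate_rack between -0.03 and 0.03 m and z of plate0_c in the frame of plate_rack between 0.05 and 0.068 m and (y of plate0_c in the frame of plate_rack between -0.1075 and -0.0875 m or y of plate0_c in the frame of plate_rack between -0.0425 and -0.0225 m or y of plate0_c in the frame of plate_rack between 0.0225 and 0.0425 m or y of plate0_c in the frame of plate_rack between 0.0875 and 0.1075 m) and angle between the y axis of each of plate0_c, plate1_c, plate2_c, plate3_c and the y axis of plate_rack, either way round below 0.17 rad and linear speed of each of seal_plate0, seal_plate1, seal_plate2, seal_plate3, seal_roller0, seal_roller1, seal_roller2 below 0.02 m/s and x of plate1_c in the frame of plate_rack between -0.03 and 0.03 m and z of plate1_c in the frame of plate_rack between 0.05 and 0.068 m and (y of plate1_c in the frame of plate_rack between -0.1075 and -0.0875 m or y of plate1_c in the frame of plate_rack between -0.0425 and -0.0225 m or y of plate1_c in the frame of plate_rack between 0.0225 and 0.0425 m or y of plate1_c in the frame of plate_rack between 0.0875 and 0.1075 m) and x of plate2_c in the frame of plate_rack between -0.03 and 0.03 m and z of plate2_c in the frame of plate_rack between 0.05 and 0.068 m and (y of plate2_c in the frame of plate_rack between -0.1075 and -0.0875 m or y of plate2_c in the frame of plate_rack between -0.0425 and -0.0225 m or y of plate2_c in the frame of plate_rack between 0.0225 and 0.0425 m or y of plate2_c in the frame of plate_rack between 0.0875 and 0.1075 m) and x of plate3_c in the frame of plate_rack between -0.03 and 0.03 m and z of plate3_c in the frame of plate_rack between 0.05 and 0.068 m and (y of plate3_c in the frame of plate_rack between -0.1075 and -0.0875 m or y of plate3_c in the frame of plate_rack between -0.0425 and -0.0225 m or y of plate3_c in the frame of plate_rack between 0.0225 and 0.0425 m or y of plate3_c in the frame of plate_rack between 0.0875 and 0.1075 m) and angle between each of roller0_c, roller1_c, roller2_c's own z axis and vertical below 0.35 rad and z of each of roller0_c, roller1_c, roller2_c in the frame of drip_tray below 0.03 m and x of roller0_c in the frame of drip_tray between -0.095 and 0.095 m and y of roller0_c in the frame of drip_tray between -0.159 and 0.159 m and x of roller1_c in the frame of drip_tray between -0.095 and 0.095 m and y of roller1_c in the frame of drip_tray between -0.159 and 0.159 m and x of roller2_c in the frame of drip_tray between -0.095 and 0.095 m and y of roller2_c in the frame of drip_tray between -0.159 and 0.159 m); the robot touches nothing.
It fails at once if a roller is lifted out of its lane (z of any of roller0_c, roller1_c, roller2_c in the frame of drip_tray above 0.04 m).
Of seal_plate0, seal_plate1, seal_plate2, seal_plate3 only 3 to 4 are there at a start; the rules pass over those that are not, and their reading is None.
At some moment in a run one of seal_roller0, seal_roller1, seal_roller2 may be knocked a few centimetres aside while the robot is not near it.
It also fails if it takes over 208 s, if anything falls off the work surface, if the arm or the gripper's body presses on something with over 40 N, if the wrist force passes 120 N, or if a joint passes its speed limit or range.

## Working session

There is one attempt and no reset: what is moved stays moved. The work goes in short steps, Python scripts to look and compute and a tool call to move; the robot and the scene stay as the last step left them, time stands still between calls to the robot, and variables do not carry over. Pictures are saved under pics/ and viewed, about 12 in all and at most 16, crops included, and the job is handed in when it is done.

Besides the shell and the picture viewer there is one more tool, called after ">>>" as name([rows], argument=value, ...), one row to a line, values as JSON. carry_out: Moves the arm, as the interface text tells. Shifts and turns lie within -1 to 1; 1 stands for 0.5 m of shift or 180 degrees of turn. Its arguments: {"type":"object","properties":{"grip":{"type":"array"},"linear":{"type":"array"},"turn":{"type":"array"}},"required":["grip","linear","turn"]}

```bash
ls; mkdir -p pics
cat > h.py <<'E'
import numpy as np, cv2
from cell import env, cams
def cal(n):
    c=cams.camera_info(n); K=np.array([[c['fx'],0,c['cx']],[0,c['fy'],c['cy']],[0,0,1.]])
    return K,np.array(c['dist'],float),np.array(c['view'],float)
def pix(n,P,C=None):
    K,d,V=C or cal(n); P=np.asarray(P,float).reshape(-1,3)
    return cv2.projectPoints(P,cv2.Rodrigues(V[:3,:3])[0],V[:3,3],K,d)[0][:,0]
def ray(n,uv,z,C=None):
    K,d,V=C or cal(n); u=cv2.undistortPoints(np.array(uv,float).reshape(-1,1,2),K,d)[:,0]
    r=np.c_[u,np.ones(len(u))]@V[:3,:3]; o=-V[:3,:3].T@V[:3,3]
    return o+r*((z-o[2])/r[:,2])[:,None]
E
python3 - <<'E'
from h import *
for n in ('top','scene'):
    im=cams.read_camera(n); cv2.imwrite(f'pics/{n}0.png',im)
    print(n,cal(n)[0][0,0],-cal(n)[2][:3,:3].T@cal(n)[2][:3,3])
    cv2.imwrite(f'pics/{n}0b.png',cv2.resize(im,(800,600),interpolation=cv2.INTER_CUBIC))
print(env.state())
E
```

```text
pics
top 492.2576186596975 [ 426.81293066   10.21600356 1190.66921339]
scene 516.6533475113654 [-341.7416589  -697.36310265  557.03633917]
{'t': 0.1, 'joints': array([-1.29560300e+00,  4.91523766e-01,  1.55939336e+00,  1.85419864e-05,
        1.09170596e+00, -1.05628761e-01]), 'qvel': array([ 0.00252901, -0.00092626, -0.00171096, -0.00247352,  0.00068143,
       -0.00161796]), 'tau': array([ 2.15694767e-03, -6.13626409e+01, -2.58605844e+01,  6.94001396e-02,
        4.70396876e-02, -5.15996419e-05]), 'eef_pos': array([ 232.24725904, -579.99465119,  198.4033117 ]), 'tcp_rot': array([-1.69238364,  1.56976576,  1.83002255]), 'ft_force': array([0.80076909, 0.14000099, 1.15869534]), 'moment': array([ 0.0043399 , -0.0284683 , -0.02529999]), 'opening': 1.000372491949871}
```

View pics/top0b.png

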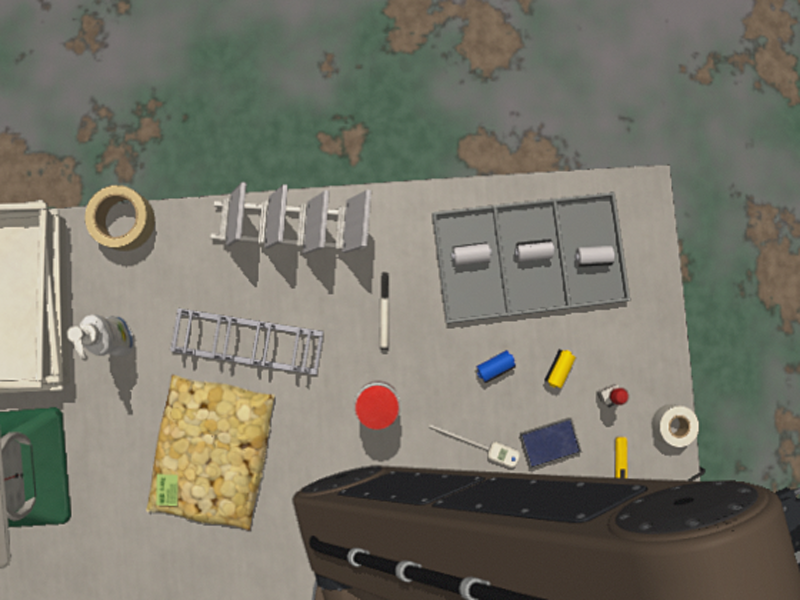

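View pics/scene0b.png

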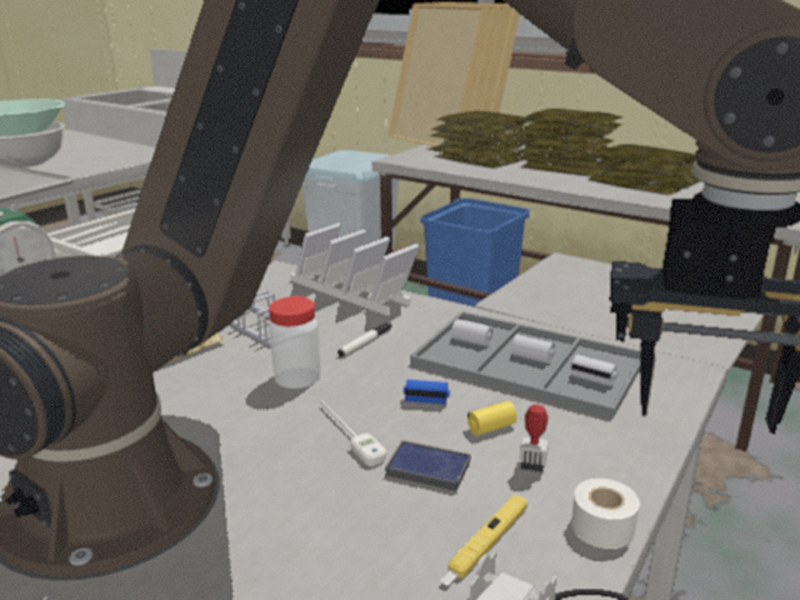

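The top view shows four plates in the caddy (about (235,215), (275,215), (315,220), (355,220) of the 800x600 picture), the rack at (247,343) and the tray at (530,260). Candidate rollers are the silver ones in the tray at (471,254), (534,251) and (595,256), which I choose. The blue (495,367) and yellow (560,370) look-alikes on the table I leave alone. The roller on the right shows a black strip on its camera side.

Run:
```python
import cv2
im=cv2.imread('pics/top0.png')
a=im[125:280,110:270]; b=im[125:235,295:450]
cv2.imwrite('pics/c1.png',cv2.resize(a,None,fx=3.8,fy=3.8,interpolation=cv2.INTER_CUBIC))
cv2.imwrite('pics/c2.png',cv2.resize(b,None,fx=5,fy=5,interpolation=cv2.INTER_CUBIC))
```

```text
(no output)
```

View pics/c1.png

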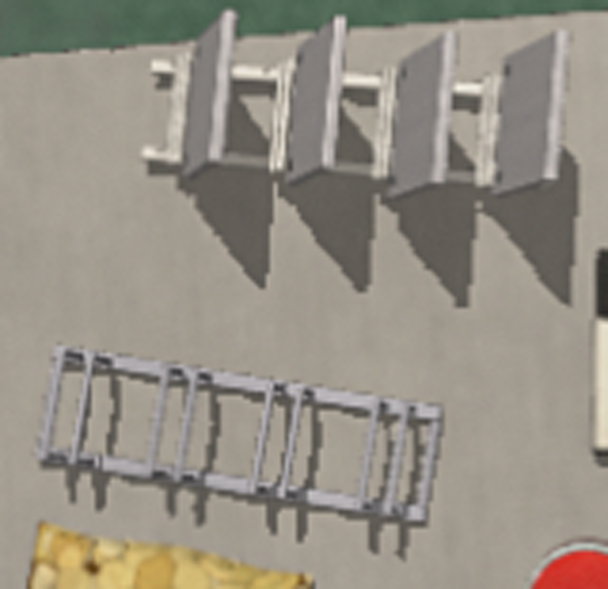

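View pics/c2.png

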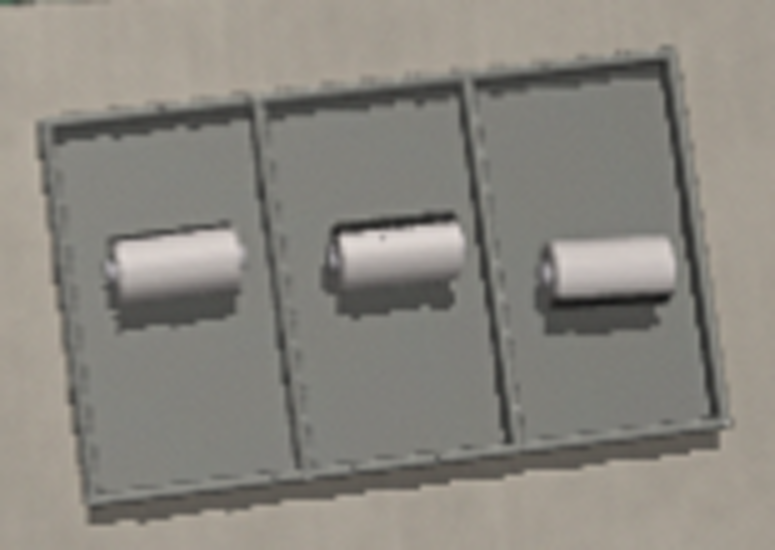

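The crops show the plate top edges, left to right, running roughly (230,12)-(215,163), (341,18)-(327,165), (450,35)-(437,182) and (562,35)-(552,180). The strip is on the far side of the middle roller and the near side of the right one, and is barely visible low on the far side of the left one.

Run:
```python
from h import *
np.set_printoptions(precision=1,suppress=True)
C=cal('top')
f=lambda p,s,o:np.array(p,float)/s+o
print('tray',ray('top',f([(42,122),(672,50),(725,425),(92,500)],5,(295,125)),18,C))
print('rollers',ray('top',f([(180,265),(402,253),(613,268)],5,(295,125)),30,C))
o=(110,125)
print('plates',ray('top',f([(230,12),(215,163),(341,18),(327,165),(450,35),(437,182),(562,35),(552,180)],3.8,o),105,C))
print('rack',ray('top',f([(60,350),(43,458),(90,360),(78,462),(378,405),(368,510),(408,410),(398,515)],3.8,o),50,C))
print('wrist',cal('wrist')[2],env.state()['eef_pos'])
```

```text
tray [[ 654.8  -70.1   18. ]
 [ 697.1 -381.4   18. ]
 [ 512.1 -405.2   18. ]
 [ 472.4  -95.3   18. ]]
rollers [[ 584.5 -135.7   30. ]
 [ 592.  -242.9   30. ]
 [ 586.5 -346.3   30. ]]
plates [[682.3 234.  105. ]
 [592.2 240.  105. ]
 [679.3 168.3 105. ]
 [591.8 174.2 105. ]
 [669.9 103.9 105. ]
 [582.5 109.7 105. ]
 [670.8  38.  105. ]
 [584.5  42.6 105. ]]
rack [[484.4 343.9  50. ]
 [418.3 352.5  50. ]
 [478.5 325.2  50. ]
 [416.2 330.9  50. ]
 [453.3 148.1  50. ]
 [389.5 153.1  50. ]
 [450.4 129.8  50. ]
 [386.7 134.8  50. ]]
wrist [[   0.4   -0.9   -0.  -624. ]
 [  -0.9   -0.4    0.3  -28.9]
 [  -0.2   -0.1   -1.   391.2]
 [   0.     0.     0.     1. ]] [ 232.2 -580.   198.4]
```

```bash
cat >> h.py <<'E'
from scipy.spatial.transform import Rotation as Ro
np.set_printoptions(precision=4,suppress=True)
def go(x,y,z,jaw=None):
    """prints the tool-frame shift (units of 0.5 m) and the turn (units of 180 deg); jaw: angle of tool y in world, deg"""
    s=env.state(); R=Ro.from_euler('xyz',s['tcp_rot']).as_matrix()
    d=R.T@(np.array([x,y,z])-s['eef_pos'])/500
    a=np.degrees(np.arctan2(R[1,1],R[0,1]))
    print('t',s['t'],'pos',s['eef_pos'],'jaw',round(a,2),'open',round(s['opening'],3),'F',s['ft_force'],'q6',s['joints'][5].round(2))
    print('shift',d,'rows>=',int(np.ceil(np.linalg.norm(d)*10)),end=' ')
    if jaw is not None:
        t=(jaw-a+90)%180-90   # wanted world turn; tool x is down so sign flips
        print('turn',round(-t/180,4))
    else: print()
E
python3 -c "
from h import *
go(540,170,330,86.5)
print(Ro.from_euler('xyz',env.state()['tcp_rot']).as_matrix())"
```

```text
t 0.1 pos [ 232.2473 -579.9947  198.4033] jaw -68.18 open 1.0 F [0.8008 0.14   1.1587] q6 -0.11
shift [-0.2619 -1.164  -1.129 ] rows>= 17 turn 0.1407
[[-0.0003  0.3717 -0.9284]
 [ 0.001  -0.9284 -0.3717]
 [-1.     -0.001  -0.0001]]
```

>>> carry_out([
  [-0.05,-0.04,-0.04],
  [-0.05,-0.05,-0.05],
  [-0.05,-0.06,-0.06],
  [-0.05,-0.06,-0.06],
  [-0.05,-0.06,-0.06],
], grip=[-1,-1,-1,-1,-1], turn=[0,0,0,0,0])

```text
t: 0.6
eef_pos: [307.7, -403.0, 324.6]
tcp_rot: [-1.543, 1.57, 1.979]
ft_force: [0.9, -0.1, 1.0]
opening: 1.0
```

>>> carry_out([
  [0,-0.06,-0.06],
  [0,-0.06,-0.06],
  [0,-0.06,-0.06],
  [0,-0.06,-0.06],
  [0,-0.06,-0.06],
], grip=[-1,-1,-1,-1,-1], turn=[0,0,0,0,0])

```text
t: 1.1
eef_pos: [391.2, -208.0, 323.9]
tcp_rot: [-0.308, 1.571, -3.069]
ft_force: [1.2, -0.5, -0.3]
opening: 1.001
```

>>> carry_out([
  [0,-0.06,-0.06],
  [0,-0.06,-0.06],
  [0,-0.06,-0.06],
  [0,-0.06,-0.06],
  [0,-0.06,-0.06],
], grip=[-1,-1,-1,-1,-1], turn=[0,0,0,0,0])

```text
t: 1.6
eef_pos: [474.7, -12.9, 323.8]
tcp_rot: [0.282, 1.571, -2.479]
ft_force: [0.6, -0.4, -0.1]
opening: 1.0
```

>>> carry_out([
  [0,-0.06,-0.06],
  [0,-0.06,-0.06],
  [0,-0.06,-0.03],
  [0,-0.06,-0.03],
  [0,-0.06,-0.03],
], grip=[-1,-1,-1,-1,-1], turn=[0,0,0.047,0.047,0.047])

```text
t: 2.1
eef_pos: [530.4, 162.2, 323.8]
tcp_rot: [0.403, 1.57, -2.806]
ft_force: [0.5, -0.4, 0.7]
opening: 0.999
```

Run:
```python
from h import *
go(540,170,330,86.5)
C=cal('wrist'); im=cams.read_camera('wrist')
print(C[0],-C[2][:3,:3].T@C[2][:3,3],C[2][2,:3]); np.savez('pics/w1.npz',*C)
cv2.imwrite('pics/w1.png',im);cv2.imwrite('pics/w1b.png',cv2.resize(im,(800,600),interpolation=cv2.INTER_CUBIC))
```

```text
t 2.1 pos [530.4116 162.1796 323.7796] jaw -93.88 open 0.999 F [ 0.4602 -0.4338  0.6745] q6 1.82
shift [-0.0125 -0.0169 -0.0181] rows>= 1 turn -0.0021
[[323.7606   0.     280.718 ]
 [  0.     323.7606 207.7368]
 [  0.       0.       1.    ]] [606.3254 157.8225 509.1901] [-0.2675  0.0184 -0.9634]
```

View pics/w1b.png

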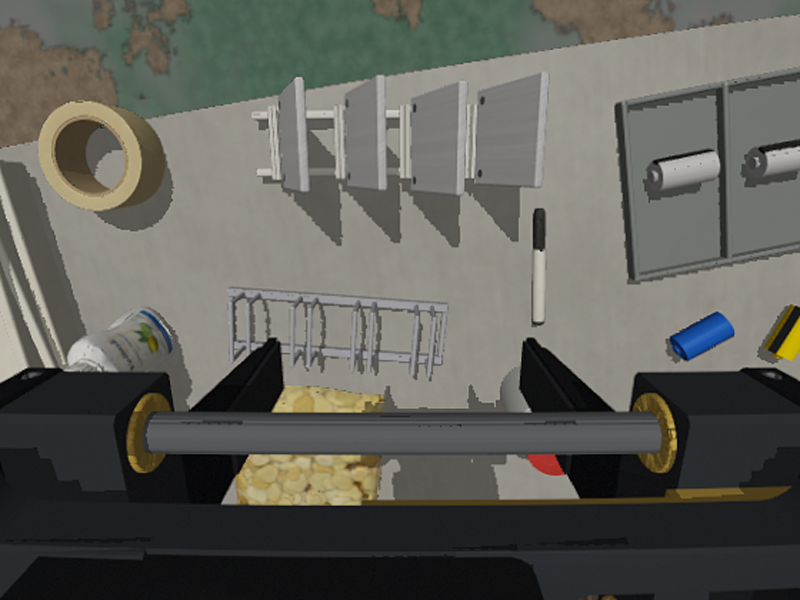

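The wrist view shows the four plates with tops at about (300,130), (380,130), (460,140) and (545,130), and the rack clear at (340,330). I enlarge both.

Run:
```python
import cv2
im=cv2.imread('pics/w1.png')
cv2.imwrite('pics/c3.png',cv2.resize(im[45:140,170:390],None,fx=3.6,fy=3.6,interpolation=cv2.INTER_CUBIC))
cv2.imwrite('pics/c4.png',cv2.resize(im[195:270,155:320],None,fx=4.8,fy=4.8,interpolation=cv2.INTER_CUBIC))
```

```text
(no output)
```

View pics/c3.png

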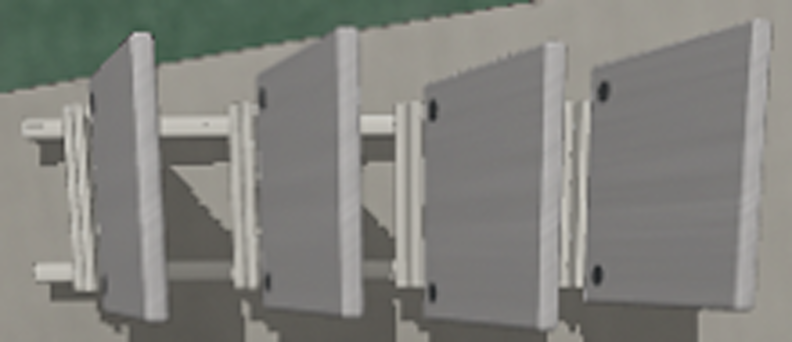

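View pics/c4.png

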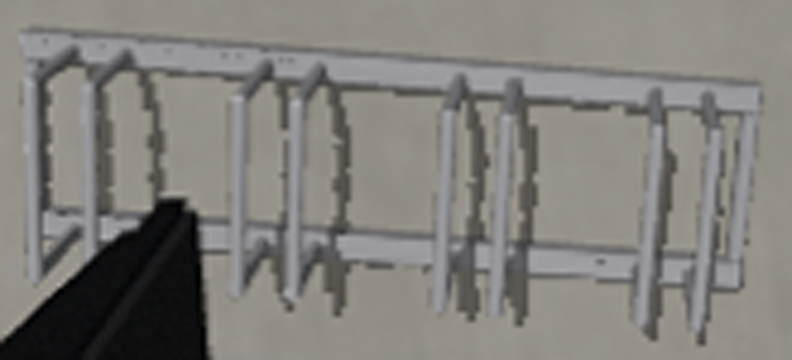

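Run:
```python
from h import *
from scipy.optimize import least_squares as ls
W=np.load('pics/w1.npz'); W=[W[k] for k in W]; T=cal('top')
f=lambda p,s,o:np.array(p,float)/s+o
pw=f([(142,33),(156,320),(347,27),(351,316),(555,43),(548,328),(762,20),(743,308)],3.6,(170,45))
pt=f([(230,12),(215,163),(341,18),(327,165),(450,35),(437,182),(562,35),(552,180)],3.8,(110,125))
def caddy(v):
    x,y,z,a=v[:4]; d=v[4:8]; c,s=np.cos(a),np.sin(a); P=[]
    for k in range(4):
        for e in (45,-45):
            X=d[k]+e; Y=(1.5-k)*65; P.append((x+c*X-s*Y,y+s*X+c*Y,z))
    return np.array(P)
def r(v): P=caddy(v); return np.r_[(pix('w',P,W)-pw).ravel(),(pix('t',P,T)-pt).ravel()*1,v[4:8]*.02]
S=ls(r,[630,140,105,-.06,0,0,0,0],loss='soft_l1'); print('caddy',S.x[:3],np.degrees(S.x[3]),S.x[4:],'res',S.fun.round(1))
P=caddy(S.x); print('mid',(P[::2]+P[1::2])/2)
idx=[(0,1),(0,-1),(1,1),(2,1),(2,-1),(3,1),(3,-1),(4,1),(4,-1),(5,1),(5,-1),(6,1),(6,-1),(7,1),(7,-1)]
pw=f([(36,78),(36,278),(90,85),(238,95),(238,292),(297,100),(292,300),(447,108),(440,308),(508,112),(496,312),(657,120),(645,330),(712,128),(698,335)],4.8,(155,195))
it=[(0,1),(0,-1),(1,1),(1,-1),(6,1),(6,-1),(7,1),(7,-1)]
pt=f([(60,350),(43,458),(90,360),(78,462),(378,405),(368,510),(408,410),(398,515)],3.8,(110,125))
def rack(v,ix):
    x,y,a,h,w=v; c,s=np.cos(a),np.sin(a); P=[]
    for i,e in ix:
        X=e*h; Y=(1.5-i//2)*65+(w if i%2==0 else -w); P.append((x+c*X-s*Y,y+s*X+c*Y,50))
    return np.array(P)
rr=lambda v:np.r_[(pix('w',rack(v,idx),W)-pw).ravel(),(pix('t',rack(v,it),T)-pt).ravel()]
S=ls(rr,[435,240,-.15,31,8.5],loss='soft_l1'); print('rack',S.x,np.degrees(S.x[2]),'res',S.fun.round(1))
x,y,a=S.x[:3]
for k in range(4): Y=(k-1.5)*65; print('slot',k,x-np.sin(a)*Y,y+np.cos(a)*Y)
```

```text
caddy [631.683  138.8948 110.2804] -3.6804979970268277 [-0.3464  0.9851 -3.7013  3.0525] res [ 0.7 -0.   1.   0.6  0.7 -0.2  0.6  0.2 -0.1 -0.3 -0.2  0.6 -0.5 -0.1
 -0.4  0.4 -0.2 -0.7 -0.1 -0.6 -0.4 -0.7 -0.3  0.5 -0.2 -0.9 -0.2  0.3
 -0.3 -1.7 -0.8  0.1 -0.   0.  -0.1  0.1]
mid [[637.5961 236.2159 110.2804]
 [634.7523 171.2645 110.2804]
 [625.9031 106.6994 110.2804]
 [628.4704  41.3999 110.2804]]
rack [436.3194 242.8821  -0.1455  33.6923   9.0042] -8.336619613840643 res [-0.8  0.3  0.2  0.5 -0.  -0.3  0.7 -0.   0.1  0.7  0.5 -0.2  0.5 -0.1
  0.8  0.5  0.1  0.4  0.2  0.6  0.1  0.4  0.7  1.2 -0.6 -1.2  1.3  0.4
 -0.1 -1.4  0.2 -0.3 -0.3 -0.  -0.1 -1.7 -1.9  0.1 -1.  -1.6 -3.1 -0.3
 -1.2 -1.7 -3.3 -0.4]
slot 0 422.18298581757244 146.41235482072142
slot 1 431.6072454606862 210.72552089252335
slot 2 441.03150510379993 275.0386869643253
slot 3 450.4557647469137 339.35185303612724
```

```bash
python3 -c "
from h import *
go(629.5,58.5,200,86.3)"
```

```text
t 2.15 pos [531.9007 165.3697 323.3228] jaw -94.6 open 1.002 F [-1.0823  1.2257 -1.4836] q6 1.83
shift [ 0.2463  0.1977 -0.2118] rows>= 4 turn -0.005
```

>>> carry_out([
  [0.04,0.05,-0.053],
  [0.04,0.05,-0.053],
  [0.04,0.049,-0.053],
  [0.06,0.049,-0.053],
  [0.066,0,0],
], grip=[-0.05,-0.05,-0.05,-0.05,-0.05], turn=[-0.005,0,0,0,0])

```text
t: 2.65
eef_pos: [633.8, 53.3, 199.3]
tcp_rot: [2.647, 1.57, -0.544]
ft_force: [-0.3, 0.3, -0.6]
opening: 0.637
```

```bash
python3 -c "
from h import *
go(629.5,58.5,83,86.3)
C=cal('wrist'); im=cams.read_camera('wrist'); cv2.imwrite('pics/w2.png',cv2.resize(im,(800,600)))"
```

```text
t 2.65 pos [633.8174  53.2743 199.2576] jaw -92.81 open 0.637 F [-0.2525  0.3159 -0.6034] q6 1.6
shift [ 0.2325 -0.0101  0.0094] rows>= 3 turn 0.005
```

View pics/w2.png

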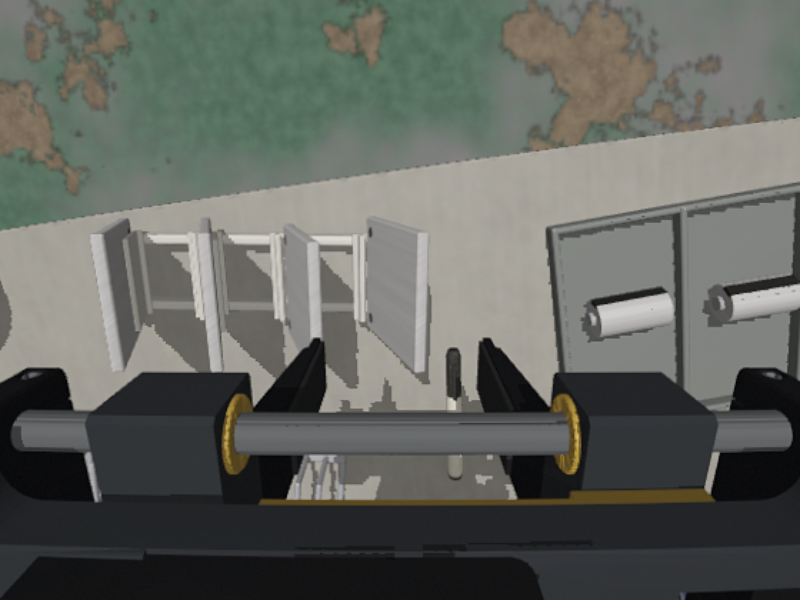

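The wrist view shows plate D (top edge at (420,230)-(420,370)) between the two fingertips at (320,345) and (485,345), with the arm still settling. Let it settle.

>>> carry_out([
  [0,0,0],
  [0,0,0],
  [0,0,0],
], grip=[-0.05,-0.05,-0.05], turn=[0,0,0])

```text
t: 3.0
eef_pos: [632.0, 56.9, 203.0]
tcp_rot: [-3.126, 1.568, -0.03]
ft_force: [0.1, 0.1, 0.0]
opening: 0.528
```

```bash
python3 -c "
from h import *
go(629.5,58.5,83,86.3)
C=cal('wrist')
pw=np.array([(397,222),(423,365)])
print(pix('w',[(628.4+44.9,41.4-2.9,110.3),(628.4-44.9,41.4+2.9,110.3)],C)/.7)"
```

```text
t 3.0 pos [632.0048  56.8878 203.05  ] jaw -92.61 open 0.528 F [0.1155 0.1349 0.0443] q6 1.6
shift [ 0.2401 -0.003   0.0059] rows>= 3 turn 0.006
[[429.9269 227.437 ]
 [425.1381 366.0493]]
```

>>> carry_out([
  [0.08,-0.003,0.006],
  [0.08,0,0],
  [0.05,0,0],
  [0.03,0,0],
  [0,0,0],
], grip=[-0.05,-0.05,-0.05,-0.05,-0.05], turn=[0.006,0,0,0,0])

```text
t: 3.5
eef_pos: [628.2, 58.4, 80.4]
tcp_rot: [0.131, 1.569, -3.076]
ft_force: [0.8, 0.2, -0.8]
opening: 0.526
```

>>> carry_out([
  [0,0,0],
  [0,-0.006,0],
  [0,-0.006,0],
  [0,-0.006,0],
  [0,-0.006,0],
], grip=[0.0,0.1,0.3,0.6,1], turn=[0,0,0,0,0])

```text
t: 4.0
eef_pos: [629.6, 70.3, 81.4]
tcp_rot: [3.106, 1.57, -0.101]
ft_force: [0.2, -0.5, -0.0]
opening: 0.255
```

>>> carry_out([
  [0,0,0],
  [0,0,0],
  [0,0,0],
  [0,0,0],
  [0,0,0],
], grip=[1,1,1,1,1], turn=[0,0,0,0,0])

```text
t: 4.5
eef_pos: [629.5, 70.9, 80.9]
tcp_rot: [-1.671, 1.569, 1.405]
ft_force: [0.7, 7.6, 0.0]
opening: 0.093
```

```bash
python3 -c "
from h import *
go(630,70,83,86.3)
im=cams.read_camera('wrist'); cv2.imwrite('pics/w3.png',cv2.resize(im,(800,600)))"
```

```text
t 4.5 pos [629.5005  70.8679  80.9171] jaw -93.77 open 0.093 F [0.7054 7.5509 0.0372] q6 1.64
shift [-0.0042  0.0017 -0.0011] rows>= 1 turn -0.0004
```

View pics/w3.png

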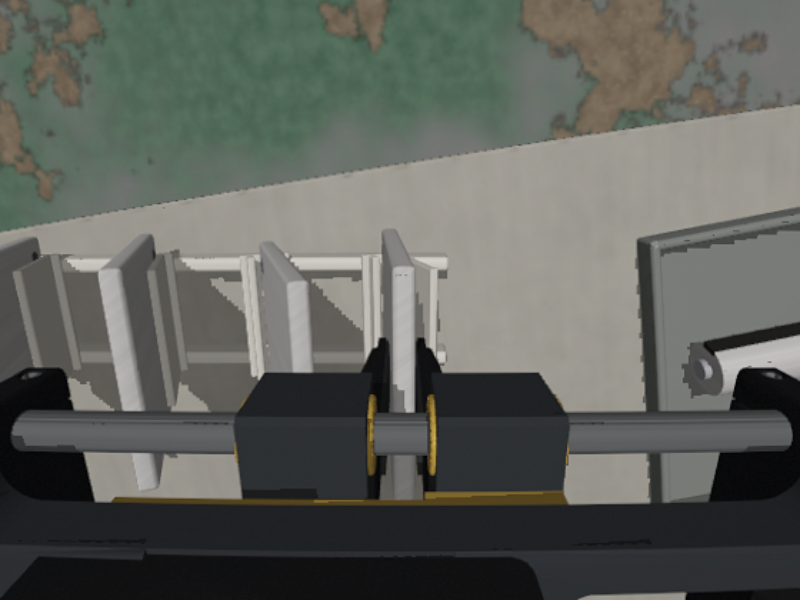

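The plate is gripped almost flat at (400,330), with an opening of 0.093 (about 8.8 mm). I lift it.

>>> carry_out([
  [-0.02,0,0],
  [-0.03,0,0],
  [-0.04,0,0],
  [-0.06,0,0],
  [-0.08,0,0],
], grip=[1,1,1,1,1], turn=[0,0,0,0,0])

```text
t: 5.05
eef_pos: [628.5, 69.7, 195.4]
tcp_rot: [0.125, 1.567, -3.082]
ft_force: [0.0, -0.6, -1.0]
opening: 0.083
```

>>> carry_out([
  [-0.05,0,0],
  [-0.03,0,0],
  [0,0,0],
  [0,0,0],
  [0,0,0],
], grip=[1,1,1,1,1], turn=[0,0,0,0,0])

```text
t: 5.55
eef_pos: [628.9, 69.9, 234.4]
tcp_rot: [0.123, 1.569, -3.084]
ft_force: [-0.4, -0.2, -2.4]
opening: 0.085
```

```bash
python3 -c "
from h import *
go(422.2,146.4,235,81.7)"
```

```text
t 5.55 pos [628.9338  69.8693 234.4373] jaw -93.75 open 0.085 F [-0.4468 -0.1736 -2.4169] q6 1.64
shift [-0.0002 -0.1257  0.4226] rows>= 5 turn 0.0253
```

>>> carry_out([
  [0,-0.015,0.04],
  [0,-0.02,0.07],
  [0,-0.02,0.07],
  [0,-0.02,0.07],
  [0,-0.02,0.07],
], grip=[1,1,1,1,1], turn=[0,0,0,0,0])

```text
t: 6.05
eef_pos: [471.1, 128.0, 234.8]
tcp_rot: [0.235, 1.569, -2.972]
ft_force: [1.1, 0.5, -1.6]
opening: 0.085
```

>>> carry_out([
  [0,-0.02,0.06],
  [0,-0.011,0.043],
  [0,0,0],
  [0.07,0,0],
  [0.07,0,0],
], grip=[1,1,1,1,1], turn=[0,0,0.025,0,0])

```text
t: 6.55
eef_pos: [422.4, 146.7, 165.0]
tcp_rot: [-2.892, 1.569, 0.106]
ft_force: [-0.4, 0.4, -1.6]
opening: 0.082
```

>>> carry_out([
  [0.05,0,0],
  [0.02,0,0],
  [0,0,0],
  [0,0,0],
], grip=[1,1,1,1], turn=[0,0,0,0])

```text
t: 6.95
eef_pos: [422.9, 146.7, 131.4]
tcp_rot: [-2.958, 1.57, 0.039]
ft_force: [-1.2, -0.6, -0.9]
opening: 0.08
```

```bash
python3 - <<'E'
from h import *
go(422.2,146.4,130,81.7)
C=cal('wrist'); im=cams.read_camera('wrist'); np.savez('pics/w4.npz',*C); cv2.imwrite('pics/w4.png',im)
s=env.state(); p=s['eef_pos']; a=np.radians(81.7-90); cx=np.array([np.cos(a),np.sin(a),0]); cy=np.array([-cx[1],cx[0],0])
for n in ('top','wrist','scene'):
  im=cams.read_camera(n); Q=pix(n,[np.array([422.2,146.4,50])+x*cx*32+y*cy for x in(-1,1) for y in (-8.5,0,8.5)]); print(n,Q)
  cv2.imwrite(f'pics/p_{n}.png',im)
E
python3 - <<'E'
import cv2,numpy as np
a=cv2.resize(cv2.imread('pics/w4.png'),(800,600)); b=cv2.imread('pics/p_top.png')[195:275,110:270]
cv2.imwrite('pics/v1.png',np.vstack([a[150:450,:],cv2.resize(b,(600,300),interpolation=cv2.INTER_CUBIC)[:, :].repeat(1,0) if 0 else cv2.copyMakeBorder(cv2.resize(b,(600,300),interpolation=cv2.INTER_CUBIC),0,0,0,200,0)]))
E
```

```text
t 6.95 pos [422.8847 146.6533 131.4354] jaw -98.25 open 0.08 F [-1.2052 -0.5964 -0.8883] q6 1.9
shift [0.0029 0.0007 0.0013] rows>= 1 turn 0.0003
top [[211.3815 259.3419]
 [207.7448 258.7647]
 [204.1095 258.187 ]
 [215.8557 231.9199]
 [212.2292 231.3461]
 [208.604  230.7721]]
wrist [[291.8601 245.316 ]
 [282.2638 245.3127]
 [272.6677 245.3069]
 [292.5829 173.636 ]
 [282.3799 173.6306]
 [272.177  173.6277]]
scene [[184.2305 221.0419]
 [182.1326 219.9617]
 [180.0541 218.8915]
 [206.2845 213.0714]
 [204.1551 212.0619]
 [202.0448 211.0613]]
```

View pics/v1.png

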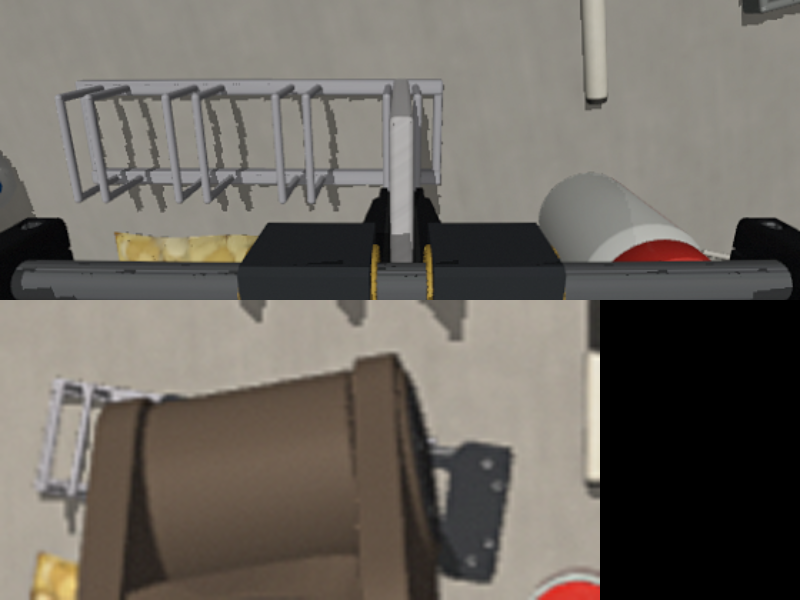

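Slot 0's loops show at (387,237) and (418,237), and the plate is centred between them at 402. The prediction was 389 and 418. I lower it.

>>> carry_out([
  [0.03,0,0],
  [0.03,0,0],
  [0.02,0,0],
  [0.01,0,0],
  [0.01,0,0],
], grip=[1,1,1,1,1], turn=[0,0,0,0,0])

```text
t: 7.65
eef_pos: [422.7, 146.6, 80.9]
tcp_rot: [-3.061, 1.57, -0.064]
ft_force: [-0.2, -0.1, -1.4]
opening: 0.081
```

>>> carry_out([
  [0.004,0,0],
  [0.004,0,0],
  [0,0,0],
], grip=[1,1,1], turn=[0,0,0])

```text
t: 7.95
eef_pos: [422.6, 146.6, 77.0]
tcp_rot: [3.015, 1.571, -0.271]
ft_force: [-0.1, -0.8, -1.1]
opening: 0.081
```

>>> carry_out([
  [0.004,0,0],
  [0,0,0],
  [0,0,0],
], grip=[1,1,1], turn=[0,0,0])

```text
t: 8.25
eef_pos: [422.5, 146.6, 75.0]
tcp_rot: [2.749, 1.571, -0.536]
ft_force: [-0.8, -0.9, -1.9]
opening: 0.083
```

>>> carry_out([
  [0.003,0,0],
  [0,0,0],
  [0,0,0],
], grip=[1,1,1], turn=[0,0,0])

```text
t: 8.55
eef_pos: [422.5, 146.6, 73.4]
tcp_rot: [1.163, 1.571, -2.123]
ft_force: [0.2, -0.8, -1.5]
opening: 0.084
```

>>> carry_out([
  [0.004,0,0],
  [0,0,0],
  [0,0,0],
], grip=[1,1,1], turn=[0,0,0])

```text
t: 8.85
eef_pos: [422.4, 146.6, 71.3]
tcp_rot: [0.682, 1.571, -2.603]
ft_force: [-0.3, 0.2, -1.3]
opening: 0.082
```

>>> carry_out([
  [0.002,0,0],
  [0,0,0],
  [0,0,0],
], grip=[1,1,1], turn=[0,0,0])

```text
t: 9.15
eef_pos: [422.5, 146.6, 70.4]
tcp_rot: [1.139, 1.571, -2.147]
ft_force: [-0.2, -0.6, -1.6]
opening: 0.084
```

Run:
```python
from h import *
go(0,0,0)
im=cams.read_camera('scene'); cv2.imwrite('pics/s5.png',cv2.resize(im[160:260,140:330],(798,420),interpolation=cv2.INTER_CUBIC))
```

```text
t 9.15 pos [422.4833 146.5676  70.3629] jaw -98.24 open 0.084 F [-0.1934 -0.5644 -1.6116] q6 1.9
shift [0.1408 0.4112 0.7942] rows>= 10
```

View pics/s5.png

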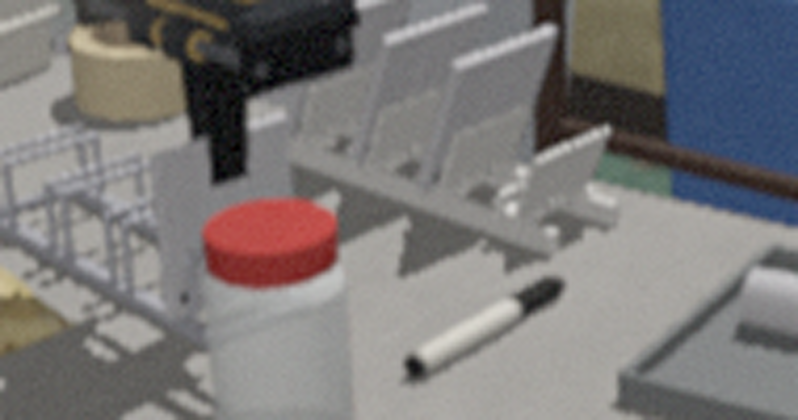

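Run:
```python
from h import *
a=np.radians(-8.3); cx=np.array([np.cos(a),np.sin(a),0]); cy=np.array([-cx[1],cx[0],0]); o=np.array([422.2,146.4,0])
f=lambda P:((pix('scene',P)-(140,160))*4.2).round(0)
print('tip',f([o-6*cy+[0,0,56],o-12*cy+[0,0,56]]))
for zb in (10,15,20): print(zb,f([o-4*cy+s*45*cx+[0,0,z] for s in(-1,1) for z in (zb,zb+100)]).ravel())
print('rail/looptops',f([o-45*cx+[0,0,10],o+s*32*cx+65*cy+[0,0,52] if 0 else o-32*cx+65*cy+8.5*cy+[0,0,50],o+32*cx+73.5*cy+[0,0,50]]))
```

```text
tip [[229. 228.]
 [236. 231.]]
10 [168. 326. 152. 161. 296. 277. 285. 118.]
15 [167. 318. 151. 152. 295. 269. 285. 109.]
20 [166. 310. 150. 144. 295. 261. 284. 101.]
rail/looptops [[164. 323.]
 [104. 214.]
 [195. 184.]]
```

The plate's top corners at (153,155) and (287,112) put its bottom at z≈13, about 3 mm above the rails. I release it and rise.

>>> carry_out([
  [0.003,0,0],
  [0,0,0],
  [0,0,0],
  [0,0,0],
  [0,0,0],
], grip=[1,1,0.7,0.4,-0.05], turn=[0,0,0,0,0])

```text
t: 9.7
eef_pos: [422.6, 146.6, 69.0]
tcp_rot: [3.063, 1.571, -0.223]
ft_force: [-0.3, 0.6, -0.7]
opening: 0.266
```

>>> carry_out([
  [0,0,0],
  [0,0,0],
  [-0.05,0,0],
  [-0.09,0,0],
  [-0.09,0,0],
], grip=[-0.05,-0.05,-0.05,-0.05,-0.05], turn=[0,0,0,0,0])

```text
t: 10.2
eef_pos: [422.0, 146.5, 185.1]
tcp_rot: [0.364, 1.569, -2.921]
ft_force: [1.4, 0.3, -0.4]
opening: 0.523
```

>>> carry_out([
  [-0.04,0,0],
  [0,0,0],
  [0,0,0],
], grip=[-0.05,-0.05,-0.05], turn=[0,0,0])

```text
t: 10.5
eef_pos: [422.2, 146.5, 203.6]
tcp_rot: [3.104, 1.571, -0.182]
ft_force: [0.2, 0.6, -0.4]
opening: 0.527
```

Run:
```python
from h import *
go(627,123.5,200,86.3)
im=cams.read_camera('wrist'); cv2.imwrite('pics/w6.png',cv2.resize(im,(800,600)))
```

```text
t 10.5 pos [422.2429 146.5411 203.6281] jaw -98.24 open 0.527 F [ 0.1748  0.6311 -0.4382] q6 1.9
shift [ 0.0074 -0.0131 -0.4119] rows>= 5 turn -0.0252
```

View pics/w6.png

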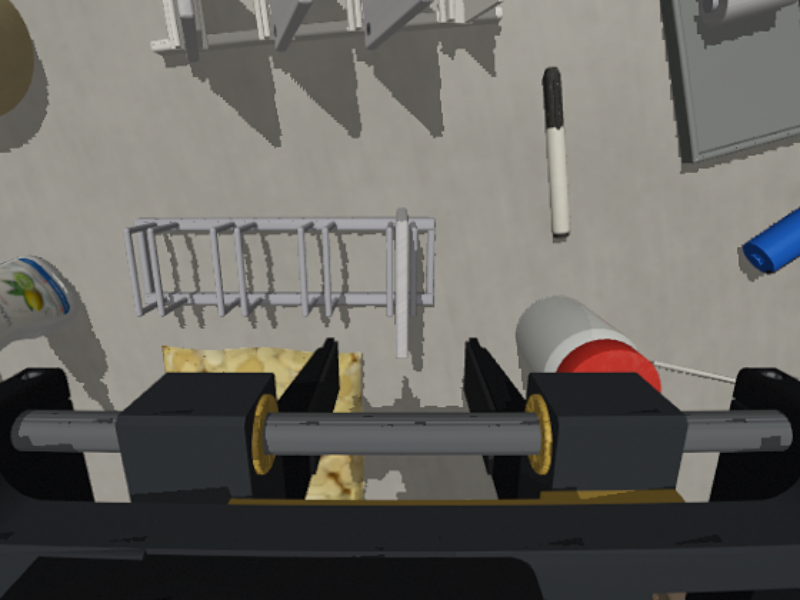

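Plate D stands upright in slot 0 (top edge (401,215)-(401,355), between the wires). Plate C is next, handled the same way.

>>> carry_out([
  [0.007,-0.003,-0.08],
  [0,-0.003,-0.09],
  [0,-0.003,-0.09],
  [0,-0.002,-0.09],
  [0,-0.002,-0.062],
], grip=[-0.05,-0.05,-0.05,-0.05,-0.05], turn=[0,0,0,0,-0.025])

```text
t: 11.05
eef_pos: [629.2, 122.8, 197.8]
tcp_rot: [0.208, 1.568, -2.999]
ft_force: [0.1, -0.1, 0.2]
opening: 0.522
```

>>> carry_out([
  [0,0,0],
  [0,0,0],
  [0,0,0],
], grip=[-0.05,-0.05,-0.05], turn=[0,0,0])

```text
t: 11.35
eef_pos: [626.1, 123.6, 199.4]
tcp_rot: [0.169, 1.569, -3.039]
ft_force: [0.0, 0.4, -0.3]
opening: 0.525
```

```bash
python3 -c "
from h import *
go(627,123.7,81,86.3)"
```

```text
t 11.35 pos [626.1389 123.6469 199.3785] jaw -93.78 open 0.525 F [ 0.0176  0.4377 -0.3327] q6 1.73
shift [ 0.2368 -0.0003 -0.0022] rows>= 3 turn -0.0004
```

Excellent. Descend, close with the same drift, lift.

>>> carry_out([
  [0.08,0,-0.002],
  [0.08,0,0],
  [0.05,0,0],
  [0.027,0,0],
  [0,0,0],
], grip=[-0.05,-0.05,-0.05,-0.05,-0.05], turn=[0,0,0,0,0])

```text
t: 11.85
eef_pos: [627.2, 123.6, 80.8]
tcp_rot: [0.189, 1.568, -3.018]
ft_force: [-1.1, 0.6, 0.4]
opening: 0.524
```

>>> carry_out([
  [0,0,0],
  [0,-0.006,0],
  [0,-0.006,0],
  [0,-0.006,0],
  [0,-0.006,0],
], grip=[0.0,0.1,0.3,0.6,1], turn=[0,0,0,0,0])

```text
t: 12.35
eef_pos: [629.2, 135.8, 82.4]
tcp_rot: [-3.067, 1.57, 0.009]
ft_force: [0.3, -0.3, 0.2]
opening: 0.255
```

>>> carry_out([
  [0,0,0],
  [0,0,0],
  [0,0,0],
  [0,0,0],
  [0,0,0],
], grip=[1,1,1,1,1], turn=[0,0,0,0,0])

```text
t: 12.85
eef_pos: [629.1, 136.4, 81.9]
tcp_rot: [-1.712, 1.569, 1.364]
ft_force: [0.3, 6.8, -0.3]
opening: 0.094
```

>>> carry_out([
  [-0.02,0,0],
  [-0.03,0,0],
  [-0.04,0,0],
  [-0.06,0,0],
  [-0.08,0,0],
], grip=[1,1,1,1,1], turn=[0,0,0,0,0])

```text
t: 13.35
eef_pos: [628.3, 134.9, 197.1]
tcp_rot: [0.346, 1.568, -2.861]
ft_force: [0.2, 0.5, -2.2]
opening: 0.082
```

>>> carry_out([
  [-0.05,0,0],
  [-0.03,0,0],
  [0,0,0],
  [0,0,0],
  [0,0,0],
], grip=[1,1,1,1,1], turn=[0,0,0,0,0])

```text
t: 13.85
eef_pos: [628.6, 135.2, 235.7]
tcp_rot: [0.285, 1.569, -2.922]
ft_force: [0.7, 0.6, -2.4]
opening: 0.084
```

```bash
python3 -c "
from h import *
go(431.6,210.7,232,81.7)"
```

```text
t 13.85 pos [628.5874 135.2311 235.686 ] jaw -93.75 open 0.084 F [ 0.7001  0.5504 -2.4364] q6 1.75
shift [ 0.0081 -0.1249  0.403 ] rows>= 5 turn 0.0253
```

>>> carry_out([
  [0,-0.015,0.04],
  [0,-0.02,0.07],
  [0,-0.02,0.07],
  [0,-0.02,0.07],
  [0,-0.02,0.07],
], grip=[1,1,1,1,1], turn=[0,0,0,0,0])

```text
t: 14.35
eef_pos: [470.7, 193.4, 235.9]
tcp_rot: [0.4, 1.569, -2.807]
ft_force: [-0.6, 1.5, -1.4]
opening: 0.086
```

>>> carry_out([
  [0,-0.02,0.053],
  [0,-0.01,0.03],
  [0,0,0],
  [0.07,0,0],
  [0.07,0,0],
], grip=[1,1,1,1,1], turn=[0,0,0.025,0,0])

```text
t: 14.85
eef_pos: [432.7, 211.0, 166.3]
tcp_rot: [-2.788, 1.569, 0.21]
ft_force: [0.7, 0.3, -2.6]
opening: 0.083
```

>>> carry_out([
  [0.05,0,0],
  [0.02,0,0],
  [0,0,0],
  [0,0,0],
], grip=[1,1,1,1], turn=[0,0,0,0])

```text
t: 15.25
eef_pos: [432.7, 211.0, 132.5]
tcp_rot: [-2.831, 1.57, 0.167]
ft_force: [-0.3, -0.3, -1.8]
opening: 0.083
```

```bash
cat >> h.py <<'E'
def look(slot,h=20):
    """far-end detail of a slot in the wrist view: intensity profile across the two loop wires at mid-slot beyond the plate is printed as edges"""
    C=cal('wrist'); im=cams.read_camera('wrist'); cv2.imwrite('pics/last.png',im)
    return im,C
E
python3 -c "
from h import *
go(431.6,210.7,70,81.7)"
```

```text
t 15.25 pos [432.7452 211.0275 132.5388] jaw -98.25 open 0.083 F [-0.326  -0.3357 -1.8275] q6 2.03
shift [0.1251 0.001  0.0023] rows>= 2 turn 0.0003
```

>>> carry_out([
  [0.01,0.001,0.002],
  [0.01,0,0],
  [0.01,0,0],
  [0.01,0,0],
  [0.01,0,0],
], grip=[1,1,1,1,1], turn=[0,0,0,0,0])

```text
t: 15.75
eef_pos: [431.0, 210.6, 106.5]
tcp_rot: [2.629, 1.571, -0.656]
ft_force: [0.3, 0.2, -2.3]
opening: 0.081
```

>>> carry_out([
  [0.03,0,0],
  [0.025,0,0],
  [0.01,0,0],
  [0.008,0,0],
  [0,0,0],
], grip=[1,1,1,1,1], turn=[0,0,0,0,0])

```text
t: 16.25
eef_pos: [431.0, 210.6, 70.2]
tcp_rot: [0.681, 1.57, -2.605]
ft_force: [-1.5, -0.3, -1.6]
opening: 0.081
```

>>> carry_out([
  [0,0,0],
  [0,0,0],
  [0,0,0],
  [0,0,0],
  [0,0,0],
], grip=[1,0.7,0.4,-0.05,-0.05], turn=[0,0,0,0,0])

```text
t: 16.75
eef_pos: [431.1, 210.6, 70.6]
tcp_rot: [-2.934, 1.57, 0.064]
ft_force: [1.1, -0.6, -0.3]
opening: 0.345
```

>>> carry_out([
  [0,0,0],
  [-0.05,0,0],
  [-0.09,0,0],
  [-0.09,0,0],
  [-0.03,0,0],
], grip=[-0.05,-0.05,-0.05,-0.05,-0.05], turn=[0,0,0,0,0])

```text
t: 17.25
eef_pos: [432.1, 211.0, 204.3]
tcp_rot: [-2.696, 1.565, 0.302]
ft_force: [0.3, 0.5, -0.2]
opening: 0.524
```

>>> carry_out([
  [0,0,0],
  [0,0,0],
  [0,0,0],
], grip=[-0.05,-0.05,-0.05], turn=[0,0,0])

```text
t: 17.55
eef_pos: [430.4, 210.4, 199.0]
tcp_rot: [0.498, 1.568, -2.787]
ft_force: [-0.2, -0.5, 0.7]
opening: 0.529
```

```bash
python3 -c "
from h import *
im=cams.read_camera('wrist'); cv2.imwrite('pics/w7.png',im); np.savez('pics/w7.npz',*cal('wrist'))
go(635.7,188.3,200,86.3)"
```

```text
t 17.6 pos [430.5068 210.3644 198.9944] jaw -98.25 open 0.523 F [ 0.4617 -0.0897 -0.1455] q6 2.03
shift [-0.003  -0.0152 -0.4125] rows>= 5 turn -0.0253
```

>>> carry_out([
  [-0.003,-0.003,-0.08],
  [0,-0.003,-0.09],
  [0,-0.003,-0.09],
  [0,-0.003,-0.09],
  [0,-0.003,-0.062],
], grip=[-0.05,-0.05,-0.05,-0.05,-0.05], turn=[0,0,0,0,-0.025])

```text
t: 18.1
eef_pos: [638.1, 187.7, 199.8]
tcp_rot: [0.342, 1.569, -2.866]
ft_force: [-0.1, 0.8, 0.4]
opening: 0.522
```

>>> carry_out([
  [0,0,0],
  [0,0,0],
  [0,0,0],
], grip=[-0.05,-0.05,-0.05], turn=[0,0,0])

```text
t: 18.4
eef_pos: [634.9, 188.6, 201.1]
tcp_rot: [0.274, 1.569, -2.933]
ft_force: [-0.4, -0.4, -0.5]
opening: 0.525
```

```bash
python3 -c "
from h import *
go(635.7,188.3,81,86.3)"
```

```text
t 18.4 pos [634.9177 188.6285 201.1468] jaw -93.77 open 0.525 F [-0.4187 -0.3919 -0.5366] q6 1.83
shift [ 0.2403  0.0004 -0.002 ] rows>= 3 turn -0.0004
```

>>> carry_out([
  [0.08,0,-0.002],
  [0.08,0,0],
  [0.05,0,0],
  [0.03,0,0],
  [0,0,0],
], grip=[-0.05,-0.05,-0.05,-0.05,-0.05], turn=[0,0,0,0,0])

```text
t: 18.9
eef_pos: [635.8, 188.5, 80.6]
tcp_rot: [0.273, 1.568, -2.934]
ft_force: [-0.3, -1.0, -0.3]
opening: 0.52
```

>>> carry_out([
  [0,0,0],
  [0,-0.006,0],
  [0,-0.006,0],
  [0,-0.006,0],
  [0,-0.006,0],
], grip=[0.0,0.1,0.3,0.6,1], turn=[0,0,0,0,0])

```text
t: 19.4
eef_pos: [637.9, 200.7, 82.4]
tcp_rot: [-2.985, 1.57, 0.091]
ft_force: [-0.2, -0.6, -0.3]
opening: 0.25
```

>>> carry_out([
  [0,0,0],
  [0,0,0],
  [0,0,0],
  [0,0,0],
  [0,0,0],
], grip=[1,1,1,1,1], turn=[0,0,0,0,0])

```text
t: 19.9
eef_pos: [637.8, 201.4, 81.9]
tcp_rot: [-1.757, 1.569, 1.319]
ft_force: [-0.2, 5.6, -0.3]
opening: 0.09
```

>>> carry_out([
  [-0.02,0,0],
  [-0.03,0,0],
  [-0.04,0,0],
  [-0.06,0,0],
  [-0.08,0,0],
], grip=[1,1,1,1,1], turn=[0,0,0,0,0])

```text
t: 20.4
eef_pos: [637.0, 199.8, 197.1]
tcp_rot: [0.436, 1.568, -2.771]
ft_force: [0.5, -0.3, -1.6]
opening: 0.083
```

>>> carry_out([
  [-0.05,0,0],
  [-0.03,0,0],
  [0,0,0],
  [0,0,0],
  [0,0,0],
], grip=[1,1,1,1,1], turn=[0,0,0,0,0])

```text
t: 20.9
eef_pos: [637.3, 200.1, 235.6]
tcp_rot: [0.382, 1.569, -2.825]
ft_force: [-0.1, -0.1, -2.2]
opening: 0.085
```

```bash
python3 -c "
from h import *
go(441,275,234,81.7)"
```

```text
t 20.9 pos [637.2862 200.1167 235.6422] jaw -93.75 open 0.085 F [-0.0898 -0.1428 -2.1875] q6 1.84
shift [ 0.004  -0.1238  0.4015] rows>= 5 turn 0.0253
```

>>> carry_out([
  [0,-0.015,0.04],
  [0,-0.02,0.07],
  [0,-0.02,0.07],
  [0,-0.02,0.07],
  [0,-0.02,0.07],
], grip=[1,1,1,1,1], turn=[0,0,0,0,0])

```text
t: 21.4
eef_pos: [479.5, 258.3, 235.8]
tcp_rot: [0.505, 1.569, -2.702]
ft_force: [-0.1, 0.2, -2.1]
opening: 0.083
```

>>> carry_out([
  [0,-0.02,0.053],
  [0,-0.009,0.03],
  [0,0,0],
  [0.07,0,0],
  [0.07,0,0],
], grip=[1,1,1,1,1], turn=[0,0,0.025,0,0])

```text
t: 21.9
eef_pos: [441.3, 275.5, 166.2]
tcp_rot: [-2.7, 1.569, 0.298]
ft_force: [0.2, 0.5, -2.1]
opening: 0.084
```

>>> carry_out([
  [0.05,0,0],
  [0.02,0,0],
  [0,0,0],
  [0,0,0],
], grip=[1,1,1,1], turn=[0,0,0,0])

```text
t: 22.3
eef_pos: [441.4, 275.5, 132.6]
tcp_rot: [-2.716, 1.57, 0.282]
ft_force: [0.4, -0.2, -0.2]
opening: 0.086
```

```bash
python3 -c "
from h import *
go(441,275,70,81.7)"
```

```text
t 22.3 pos [441.3806 275.5294 132.5928] jaw -98.25 open 0.086 F [ 0.4178 -0.2139 -0.1678] q6 2.15
shift [0.1252 0.0012 0.0007] rows>= 2 turn 0.0003
```

>>> carry_out([
  [0.01,0.001,0],
  [0.01,0,0],
  [0.01,0,0],
  [0.01,0,0],
  [0.01,0,0],
], grip=[1,1,1,1,1], turn=[0,0,0,0,0])

```text
t: 22.8
eef_pos: [440.6, 274.9, 106.5]
tcp_rot: [1.965, 1.571, -1.32]
ft_force: [0.1, -0.1, -1.9]
opening: 0.078
```

>>> carry_out([
  [0.03,0,0],
  [0.025,0,0],
  [0.01,0,0],
  [0.008,0,0],
  [0,0,0],
], grip=[1,1,1,1,1], turn=[0,0,0,0,0])

```text
t: 23.3
eef_pos: [440.6, 274.9, 70.1]
tcp_rot: [0.69, 1.57, -2.595]
ft_force: [-0.2, -0.1, -2.3]
opening: 0.082
```

>>> carry_out([
  [0,0,0],
  [0,0,0],
  [0,0,0],
  [0,0,0],
  [0,0,0],
], grip=[1,0.7,0.4,-0.05,-0.05], turn=[0,0,0,0,0])

```text
t: 23.8
eef_pos: [440.8, 274.9, 70.6]
tcp_rot: [-2.743, 1.57, 0.255]
ft_force: [0.4, 0.3, -1.3]
opening: 0.347
```

>>> carry_out([
  [0,0,0],
  [-0.05,0,0],
  [-0.09,0,0],
  [-0.09,0,0],
  [-0.03,0,0],
], grip=[-0.05,-0.05,-0.05,-0.05,-0.05], turn=[0,0,0,0,0])

```text
t: 24.3
eef_pos: [441.8, 275.5, 204.5]
tcp_rot: [-2.584, 1.565, 0.414]
ft_force: [0.4, -0.9, 0.4]
opening: 0.527
```

>>> carry_out([
  [0,0,0],
  [0,0,0],
  [0,0,0],
], grip=[-0.05,-0.05,-0.05], turn=[0,0,0])

```text
t: 24.6
eef_pos: [440.1, 274.6, 198.9]
tcp_rot: [0.625, 1.568, -2.661]
ft_force: [-0.2, -1.1, -0.1]
opening: 0.53
```

```bash
python3 -c "
from h import *
go(638.6,253.2,200,86.3)"
```

```text
t 24.6 pos [440.0911 274.6046 198.9243] jaw -98.24 open 0.53 F [-0.1981 -1.1075 -0.0907] q6 2.15
shift [-0.003  -0.0146 -0.399 ] rows>= 4 turn -0.0252
```

>>> carry_out([
  [-0.003,-0.003,-0.07],
  [0,-0.003,-0.09],
  [0,-0.003,-0.09],
  [0,-0.003,-0.09],
  [0,-0.003,-0.06],
], grip=[-0.05,-0.05,-0.05,-0.05,-0.05], turn=[0,0,0,0,-0.025])

```text
t: 25.1
eef_pos: [641.8, 252.7, 199.4]
tcp_rot: [0.434, 1.568, -2.774]
ft_force: [-0.8, -0.7, 0.1]
opening: 0.526
```

>>> carry_out([
  [0,0,0],
  [0,0,0],
  [0,0,0],
], grip=[-0.05,-0.05,-0.05], turn=[0,0,0])

```text
t: 25.4
eef_pos: [638.6, 253.8, 201.0]
tcp_rot: [0.343, 1.569, -2.865]
ft_force: [0.0, 0.0, 0.7]
opening: 0.527
```

```bash
python3 -c "
from h import *
go(638.6,253.2,81,86.3)"
```

```text
t 25.4 pos [638.5942 253.8089 200.9892] jaw -93.76 open 0.527 F [0.0396 0.0178 0.7447] q6 1.92
shift [ 0.24    0.0011 -0.0005] rows>= 3 turn -0.0004
```

>>> carry_out([
  [0.08,0.001,0],
  [0.08,0,0],
  [0.05,0,0],
  [0.03,0,0],
  [0,0,0],
], grip=[-0.05,-0.05,-0.05,-0.05,-0.05], turn=[0,0,0,0,0])

```text
t: 25.9
eef_pos: [638.4, 253.2, 80.4]
tcp_rot: [0.373, 1.568, -2.834]
ft_force: [0.2, 0.0, 0.5]
opening: 0.525
```

>>> carry_out([
  [0,0,0],
  [0,-0.006,0],
  [0,-0.006,0],
  [0,-0.006,0],
  [0,-0.006,0],
], grip=[0.0,0.1,0.3,0.6,1], turn=[0,0,0,0,0])

```text
t: 26.4
eef_pos: [640.6, 265.5, 82.4]
tcp_rot: [-2.856, 1.57, 0.22]
ft_force: [-0.5, 0.2, -0.6]
opening: 0.252
```

>>> carry_out([
  [0,0,0],
  [0,0,0],
  [0,0,0],
  [0,0,0],
  [0,0,0],
], grip=[1,1,1,1,1], turn=[0,0,0,0,0])

```text
t: 26.9
eef_pos: [640.5, 266.2, 81.9]
tcp_rot: [-1.782, 1.569, 1.294]
ft_force: [-0.2, 5.3, -0.6]
opening: 0.097
```

>>> carry_out([
  [-0.02,0,0],
  [-0.03,0,0],
  [-0.04,0,0],
  [-0.06,0,0],
  [-0.08,0,0],
], grip=[1,1,1,1,1], turn=[0,0,0,0,0])

```text
t: 27.4
eef_pos: [639.7, 264.5, 197.0]
tcp_rot: [0.521, 1.568, -2.686]
ft_force: [-0.1, 0.1, -1.7]
opening: 0.08
```

>>> carry_out([
  [-0.05,0,0],
  [-0.03,0,0],
  [0,0,0],
  [0,0,0],
  [0,0,0],
], grip=[1,1,1,1,1], turn=[0,0,0,0,0])

```text
t: 27.9
eef_pos: [639.9, 264.8, 235.5]
tcp_rot: [0.449, 1.569, -2.758]
ft_force: [0.4, -0.2, -2.0]
opening: 0.08
```

```bash
python3 -c "
from h import *
go(450.4,339.3,234,81.7)"
```

```text
t 27.9 pos [639.9416 264.8389 235.5409] jaw -93.75 open 0.08 F [ 0.3501 -0.1593 -2.0316] q6 1.93
shift [ 0.0037 -0.1238  0.388 ] rows>= 5 turn 0.0253
```

>>> carry_out([
  [0,-0.015,0.04],
  [0,-0.02,0.07],
  [0,-0.02,0.07],
  [0,-0.02,0.07],
  [0,-0.02,0.07],
], grip=[1,1,1,1,1], turn=[0,0,0,0,0])

```text
t: 28.4
eef_pos: [482.1, 323.0, 235.7]
tcp_rot: [0.596, 1.569, -2.611]
ft_force: [-0.1, 0.3, -1.8]
opening: 0.083
```

>>> carry_out([
  [0,-0.02,0.043],
  [0,-0.009,0.025],
  [0,0,0],
  [0.07,0,0],
  [0.07,0,0],
], grip=[1,1,1,1,1], turn=[0,0,0.025,0,0])

```text
t: 28.9
eef_pos: [451.4, 339.6, 166.1]
tcp_rot: [-2.645, 1.569, 0.352]
ft_force: [0.9, 0.3, -2.3]
opening: 0.079
```

>>> carry_out([
  [0.05,0,0],
  [0.02,0,0],
  [0,0,0],
  [0,0,0],
], grip=[1,1,1,1], turn=[0,0,0,0])

```text
t: 29.3
eef_pos: [451.5, 339.8, 132.6]
tcp_rot: [-2.612, 1.57, 0.386]
ft_force: [-0.1, -0.4, -1.9]
opening: 0.082
```

```bash
python3 -c "
from h import *
go(450.4,339.3,70,81.7)"
```

```text
t 29.3 pos [451.544  339.8452 132.6481] jaw -98.25 open 0.082 F [-0.1132 -0.4025 -1.866 ] q6 2.24
shift [0.1253 0.0015 0.0022] rows>= 2 turn 0.0003
```

>>> carry_out([
  [0.01,0.001,0.001],
  [0.01,0,0],
  [0.01,0,0],
  [0.01,0,0],
  [0.01,0,0],
], grip=[1,1,1,1,1], turn=[0,0,0,0,0])

```text
t: 29.8
eef_pos: [450.3, 339.2, 106.5]
tcp_rot: [2.623, 1.571, -0.663]
ft_force: [0.2, -0.4, -2.1]
opening: 0.077
```

>>> carry_out([
  [0.03,0,0],
  [0.025,0,0],
  [0.01,0,0],
  [0.008,0,0],
  [0,0,0],
], grip=[1,1,1,1,1], turn=[0,0,0,0,0])

```text
t: 30.3
eef_pos: [450.3, 339.2, 70.1]
tcp_rot: [0.857, 1.57, -2.429]
ft_force: [0.2, -1.2, -2.2]
opening: 0.084
```

>>> carry_out([
  [0,0,0],
  [0,0,0],
  [0,0,0],
  [0,0,0],
  [0,0,0],
], grip=[1,0.7,0.4,-0.05,-0.05], turn=[0,0,0,0,0])

```text
t: 30.8
eef_pos: [450.4, 339.3, 70.6]
tcp_rot: [-2.74, 1.57, 0.258]
ft_force: [-0.3, 0.2, 0.2]
opening: 0.35
```

>>> carry_out([
  [0,0,0],
  [-0.05,0,0],
  [-0.09,0,0],
  [-0.09,0,0],
  [-0.09,0,0],
], grip=[-0.05,-0.05,-0.05,-0.05,-0.05], turn=[0,0,0,0,0])

```text
t: 31.3
eef_pos: [450.0, 339.1, 232.2]
tcp_rot: [0.977, 1.571, -2.309]
ft_force: [1.0, 0.7, -0.5]
opening: 0.528
```

>>> carry_out([
  [0,0,0],
  [0,0,0],
  [0,0,0],
], grip=[-0.05,-0.05,-0.05], turn=[0,0,0])

```text
t: 31.6
eef_pos: [449.8, 338.9, 229.2]
tcp_rot: [0.707, 1.569, -2.578]
ft_force: [-0.3, 0.3, -0.1]
opening: 0.524
```

```bash
python3 -c "
from h import *
im=cams.read_camera('wrist'); cv2.imwrite('pics/w8.png',im); np.savez('pics/w8.npz',*cal('wrist'))
go(575,-240,235)"
```

```text
t 31.65 pos [449.8087 338.9099 228.9611] jaw -98.24 open 0.526 F [ 1.1209  0.0976 -0.1907] q6 2.24
shift [-0.0111  1.11   -0.4138] rows>= 12
```

>>> carry_out([
  [0,0.06,-0.03],
  [-0.005,0.085,-0.035],
  [0,0.085,-0.035],
  [0,0.085,-0.035],
  [0,0.085,-0.035],
], grip=[-0.05,-0.05,-0.05,-0.05,-0.05], turn=[0,0,0,0,0])

```text
t: 32.15
eef_pos: [505.6, 127.4, 231.6]
tcp_rot: [0.291, 1.569, -2.995]
ft_force: [1.1, -0.3, -0.5]
opening: 0.524
```

>>> carry_out([
  [0,0.085,-0.03],
  [0,0.085,-0.03],
  [0,0.085,-0.03],
  [0,0.085,-0.03],
  [0,0.085,-0.03],
], grip=[-0.05,-0.05,-0.05,-0.05,-0.05], turn=[0,0,0,0,0])

```text
t: 32.65
eef_pos: [549.3, -93.8, 231.6]
tcp_rot: [-0.134, 1.569, 2.864]
ft_force: [0.9, 0.8, 0.4]
opening: 0.526
```

>>> carry_out([
  [0,0.085,-0.03],
  [0,0.085,-0.03],
  [0,0.085,-0.03],
  [0,0.03,-0.004],
  [0,0,0],
], grip=[-0.05,-0.05,-0.05,-0.05,-0.05], turn=[0,0,0,-0.045,-0.045])

```text
t: 33.15
eef_pos: [575.1, -242.2, 230.6]
tcp_rot: [-0.557, 1.568, 2.726]
ft_force: [-1.2, 0.9, 0.7]
opening: 0.522
```

>>> carry_out([
  [0,0,0],
  [0,0,0],
  [0,0,0],
  [0,0,0],
  [0,0,0],
], grip=[-0.05,-0.05,-0.05,-0.05,-0.05], turn=[-0.045,-0.045,-0.045,-0.045,-0.045])

```text
t: 33.65
eef_pos: [575.3, -239.6, 231.2]
tcp_rot: [-1.313, 1.568, 2.68]
ft_force: [-0.5, -0.6, -0.3]
opening: 0.527
```

>>> carry_out([
  [0,0,0],
  [0,0,0],
  [0,0,0],
  [0,0,0],
  [0,0,0],
], grip=[-0.05,-0.05,-0.05,-0.05,-0.05], turn=[-0.045,-0.045,-0.045,-0.045,-0.045])

```text
t: 34.15
eef_pos: [575.3, -239.6, 231.3]
tcp_rot: [-2.034, 1.568, 2.666]
ft_force: [-0.6, -0.4, -0.8]
opening: 0.53
```

>>> carry_out([
  [0,0,0],
  [0,0,0],
  [0,0,0],
  [0,0,0],
  [0,0,0],
], grip=[-0.05,-0.05,-0.05,-0.05,-0.05], turn=[-0.045,0,0,0,0])

```text
t: 34.65
eef_pos: [575.6, -239.7, 232.7]
tcp_rot: [-2.101, 1.57, 2.733]
ft_force: [-0.0, -1.0, -0.6]
opening: 0.524
```

Run:
```python
from h import *
go(584,-240,200,7.5)
np.savez('pics/w9.npz',*cal('wrist')); im=cams.read_camera('wrist'); cv2.imwrite('pics/w9.png',im)
t=cams.read_camera('top'); cv2.imwrite('pics/t9.png',t)
a=cv2.resize(im,(640,480)); b=cv2.imread('pics/w8.png')[90:270,40:340]
cv2.imwrite('pics/v2.png',np.hstack([a[:, :500],cv2.copyMakeBorder(cv2.resize(b,(300,180)),0,120,0,0,0) if 0 else np.vstack([cv2.resize(b,(300,180)),cv2.resize(t[120:280,100:300],(300,240)),np.zeros((60,300,3),np.uint8)])]))
```

```text
t 34.65 pos [ 575.5933 -239.6662  232.6917] jaw 6.95 open 0.524 F [-0.0476 -1.012  -0.5735] q6 -0.62
shift [0.0654 0.0166 0.0027] rows>= 1 turn -0.0031
```

View pics/v2.png

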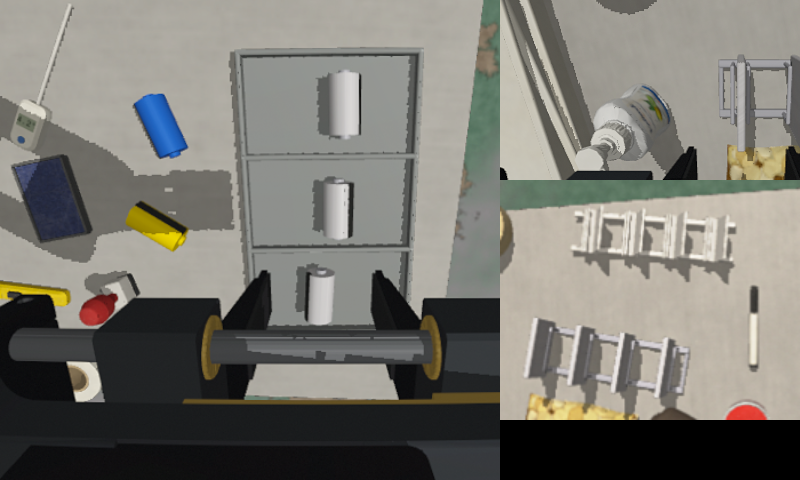

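The empty caddy and the filled rack are seen in the top view: all four plates stand in the slots. In the wrist view, with world +x to the right, the rollers lie at (344,103), (338,208) and (320,295). The middle one's strip is on its +x side; the others show none from here. I take brightness profiles across the rollers.

```bash
cat >> h.py <<'E'
a0=np.radians(7.5); TX=np.array([np.cos(a0),np.sin(a0),0]); TY=np.array([-TX[1],TX[0],0]); T0=np.array([584,-238,0.])
def tl(p): d=np.asarray(p)-T0; return np.array([d@TX,d@TY])
def prof(im,C,k,z=22,xs=np.arange(-50,61,3),y=None):
    """mean grey along lane k (0: +104 ... 2: -104) at height z"""
    y0=(104,0,-104)[k] if y is None else y; out=[]
    g=cv2.cvtColor(im,cv2.COLOR_BGR2GRAY).astype(np.float32)
    for x in xs:
        P=[T0+x*TX+(y0+t)*TY+[0,0,z] for t in np.linspace(-18,18,9)]
        q=pix('',P,C).astype(np.float32); out.append(cv2.remap(g,q[:,:1],q[:,1:],cv2.INTER_LINEAR).mean())
    return np.array(out)
E
python3 - <<'E'
from h import *
W=np.load('pics/w9.npz'); W=[W[k] for k in W]; im=cv2.imread('pics/w9.png'); t=cv2.imread('pics/t9.png'); t0=cv2.imread('pics/top0.png'); T=cal('top')
xs=np.arange(-50,61,3); print(xs)
for k in range(3):
    print(k,'w',prof(im,W,k).astype(int)); print('  t',prof(t,T,k).astype(int)); print(' t0',prof(t0,T,k).astype(int))
# tray outline in wrist: predicted corners vs seen (235,50),(422,48) in 640 scale
print(pix('',[T0+sx*95*TX+159*TY+[0,0,18] for sx in(-1,1)],W)/.875)
E
```

```text
[-50 -47 -44 -41 -38 -35 -32 -29 -26 -23 -20 -17 -14 -11  -8  -5  -2   1
   4   7  10  13  16  19  22  25  28  31  34  37  40  43  46  49  52  55
  58]
0 w [145 145 145 145 145 145 145 146 146 146 146 146 146 131  91  91  90  95
 126 156 177 187 197 208 213 211 203 149 138 148 148 148 148 148 149 149
 149]
  t [149 149 149 150 150 150 150 150 150 151 150 151 146 100  89  90  90  98
 125 157 184 202 215 224 230 228 223 152 121 152 152 152 151 151 152 152
 151]
 t0 [129 129 129 129 129 129 129 129 129 130 130 130 126  86  76  78  77  84
 108 135 158 174 186 200 208 206 195 130 104 131 131 130 130 130 130 131
 131]
1 w [143 143 143 142 143 143 143 143 143 143 143 121  88  89  89 104 135 159
 175 187 200 212 214 209  83  37 138 144 144 145 145 145 145 145 145 145
 145]
  t [113 104  92  83  80  82  86  90  94  97  94  73  73  75  77  87 110 137
 159 183 206 223 233 227 138  63 126 151 148 148 148 148 148 148 149 149
 149]
 t0 [126 126 126 126 127 127 127 126 127 128 119  82  75  76  77  88 112 138
 155 172 189 205 211 198 118  54 108 130 128 127 127 128 128 128 127 128
 128]
2 w [141 141 141 141 106  86  86  81  24 108 166 184 194 198 204 205 208 200
 177 142 141 142 142 141 142 141 142 141 142 141 142 142 142  93  19  21
  20]
  t [ 95  96  95  95  95  95  95  94  87  75  63  60  60  63  62  65  69  77
  86  86  87  90  90  92  95  96  95  98  99 100 100  95  86  83  86  89
  91]
 t0 [124 125 124 103  75  74  76  66  37  73 135 162 178 188 195 200 199 192
 164 128 123 124 124 125 125 125 125 125 125 125 125 125 125 125 125 125
 125]
[[231.6746  49.8244]
 [422.716   47.7847]]
```

```bash
cat >> h.py <<'E'
def strip(im,C,c,y,phis=np.arange(-110,111,5)):
    """grey round the barrel, phi from up towards tray +x"""
    g=cv2.cvtColor(im,cv2.COLOR_BGR2GRAY).astype(np.float32); o=-C[2][:3,:3].T@C[2][:3,3]; out={}
    for ph in phis:
        n=np.sin(np.radians(ph))*TX+np.cos(np.radians(ph))*np.array([0,0,1.]); b=T0+c*TX+y*TY+[0,0,22]
        if n@(o-b-16*n)<0: continue
        q=pix('',[b+16*n+t*TY for t in np.linspace(-18,18,9)],C).astype(np.float32)
        out[int(ph)]=int(cv2.remap(g,q[:,:1],q[:,1:],cv2.INTER_LINEAR).mean())
    return out
E
python3 - <<'E'
from h import *
W=np.load('pics/w9.npz'); W=[W[k] for k in W]; im=cv2.imread('pics/w9.png'); t=cv2.imread('pics/t9.png'); t0=cv2.imread('pics/top0.png'); T=cal('top')
for k,c in enumerate((16,10.6,-11)):
    y=(104,0,-104)[k]; print(k,'w',strip(im,W,c,y)); print('  t',strip(t if k<2 else t0,T,c,y))
print('cam',tl(-W[2][:3,:3].T@W[2][:3,3]))
# roller y positions: bright extent along lane
g=cv2.cvtColor(im,6)
for k,c in enumerate((16,10.6,-11)):
    y0=(104,0,-104)[k]; ys=np.arange(-48,49,3); q=pix('',[T0+c*TX+(y0+v)*TY+[0,0,38] for v in ys],W).round().astype(int)
    print(k,[(int(v),int(g[b,a])) for v,(a,b) in zip(ys,q)])
go(784,-215,240)
E
```

```text
0 w {-90: 89, -85: 89, -80: 89, -75: 91, -70: 96, -65: 103, -60: 110, -55: 118, -50: 127, -45: 138, -40: 149, -35: 159, -30: 168, -25: 177, -20: 183, -15: 186, -10: 190, -5: 195, 0: 201, 5: 207, 10: 210, 15: 212, 20: 213, 25: 213, 30: 210, 35: 209, 40: 206, 45: 202, 50: 201, 55: 202, 60: 192, 65: 127, 70: 74, 75: 52, 80: 46}
  t {-95: 92, -90: 93, -85: 94, -80: 95, -75: 98, -70: 102, -65: 108, -60: 115, -55: 124, -50: 135, -45: 146, -40: 158, -35: 169, -30: 180, -25: 191, -20: 199, -15: 205, -10: 211, -5: 217, 0: 221, 5: 225, 10: 228, 15: 230, 20: 230, 25: 229, 30: 228, 35: 227, 40: 223, 45: 216, 50: 200, 55: 179, 60: 155, 65: 136, 70: 125, 75: 118, 80: 116}
1 w {-90: 99, -85: 100, -80: 102, -75: 105, -70: 109, -65: 114, -60: 121, -55: 130, -50: 142, -45: 150, -40: 157, -35: 163, -30: 170, -25: 177, -20: 184, -15: 188, -10: 193, -5: 200, 0: 206, 5: 211, 10: 217, 15: 216, 20: 205, 25: 207, 30: 212, 35: 170, 40: 97, 45: 50, 50: 36, 55: 37, 60: 37, 65: 37, 70: 47, 75: 67, 80: 80, 85: 84}
  t {-95: 84, -90: 85, -85: 85, -80: 87, -75: 89, -70: 93, -65: 97, -60: 103, -55: 110, -50: 118, -4
[... 1462 characters left out ...]
 206), (0, 205), (3, 206), (6, 205), (9, 205), (12, 205), (15, 205), (18, 204), (21, 205), (24, 206), (27, 171), (30, 192), (33, 116), (36, 146), (39, 146), (42, 145), (45, 146), (48, 145)]
2 [(-48, 59), (-45, 129), (-42, 66), (-39, 50), (-36, 46), (-33, 65), (-30, 150), (-27, 201), (-24, 200), (-21, 199), (-18, 199), (-15, 199), (-12, 199), (-9, 199), (-6, 199), (-3, 198), (0, 198), (3, 198), (6, 198), (9, 198), (12, 198), (15, 199), (18, 198), (21, 198), (24, 198), (27, 200), (30, 129), (33, 161), (36, 162), (39, 86), (42, 139), (45, 144), (48, 143)]
t 34.75 pos [ 575.5972 -239.7004  232.8642] jaw 6.99 open 0.526 F [ 0.0707 -0.0852 -0.1684] q6 -0.62
shift [-0.0143  0.4197  0.0017] rows>= 5
```

Measured from the tray: roller 1's centre is at x≈+10.6 with the strip at +55°, roller 2's at x≈−11 with the strip at −70°, and roller 0's at x≈+16 with the strip at about +83°. I start with the middle roller.

Run:
```python
from h import *
for c,y in ((16,103),(10.6,-1),(-11,-104)): print(T0+c*TX+y*TY)
p=T0+10.6*TX-1*TY; go(p[0],p[1],24,7.5)
```

```text
[ 586.4189 -133.7928    0.    ]
[ 594.6398 -237.6079    0.    ]
[ 586.6688 -342.5461    0.    ]
t 34.75 pos [ 575.5972 -239.7004  232.8642] jaw 6.99 open 0.526 F [ 0.0707 -0.0852 -0.1684] q6 -0.62
shift [0.4177 0.0383 0.0005] rows>= 5 turn -0.0028
```

>>> carry_out([
  [0.07,0.038,0],
  [0.09,0,0],
  [0.09,0,0],
  [0.05,0,0],
  [0,0,0],
], grip=[0.16,0.16,0.16,0.16,0.16], turn=[-0.003,0,0,0,0])

```text
t: 35.25
eef_pos: [592.9, -236.6, 79.5]
tcp_rot: [-2.173, 1.565, 2.671]
ft_force: [0.5, -0.1, 0.1]
opening: 0.414
```

>>> carry_out([
  [0,0,0],
  [0,0,0],
  [0,0,0],
  [0,0,0],
], grip=[0.16,0.16,0.16,0.16], turn=[0,0,0,0])

```text
t: 35.65
eef_pos: [594.9, -237.6, 84.3]
tcp_rot: [0.924, 1.569, -0.514]
ft_force: [-0.9, 0.5, 0.6]
opening: 0.422
```

Run:
```python
from h import *
p=T0+10.6*TX-1*TY; go(p[0],p[1],24,7.5)
C=cal('wrist'); im=cams.read_camera('wrist'); np.savez('pics/w10.npz',*C); cv2.imwrite('pics/w10.png',im)
print(prof(im,C,1,xs=np.arange(-14,35,2)).astype(int))
```

```text
t 35.65 pos [ 594.9027 -237.6021   84.2504] jaw 7.59 open 0.422 F [-0.8661  0.5331  0.6333] q6 -0.62
shift [ 0.1205 -0.0007 -0.0002] rows>= 2 turn 0.0005
[ 91  91  92  91  94 117 127 128 129 132 133 135 138 138 181 214 212 209
  46  42  42 148 148 148 148]
```

>>> carry_out([
  [0.05,0,0],
  [0.04,0,0],
  [0.02,0,0],
  [0.01,0,0],
  [0,0,0],
], grip=[0.16,0.16,0.16,0.16,0.16], turn=[0,0,0,0,0])

```text
t: 36.2
eef_pos: [594.5, -237.4, 22.9]
tcp_rot: [-1.783, 1.571, 3.062]
ft_force: [0.6, -0.3, 0.5]
opening: 0.419
```

>>> carry_out([
  [0,0,0],
  [0,-0.0048,0],
  [0,-0.0048,0],
  [0,-0.0048,0],
  [0,-0.0048,0],
], grip=[0.16,0.16,0.16,0.16,0.16], turn=[0,0,0,0,0])

```text
t: 36.7
eef_pos: [584.8, -238.7, 23.2]
tcp_rot: [0.765, 1.57, -0.674]
ft_force: [-0.1, -0.4, -0.2]
opening: 0.418
```

>>> carry_out([
  [0,-0.0048,0],
  [0,-0.0048,0],
  [0,-0.0048,0],
  [0,-0.0048,0],
  [0,0,0],
], grip=[0.16,0.16,0.16,0.16,0.16], turn=[0,0,0,0,0])

```text
t: 37.2
eef_pos: [575.2, -240.0, 22.9]
tcp_rot: [-1.641, 1.571, -3.08]
ft_force: [-0.2, 0.1, 0.0]
opening: 0.418
```

Run:
```python
from h import *
go(594,-237,24,7.5); print(tl(env.state()['eef_pos']))
C=cal('wrist'); im=cams.read_camera('wrist'); np.savez('pics/w11.npz',*C); cv2.imwrite('pics/w11.png',im)
print(prof(im,C,1,xs=np.arange(-40,25,2)).astype(int))
print(strip(im,C,-4.4,18),strip(im,C,-4.4,10))
```

```text
t 37.2 pos [ 575.1573 -239.9773   22.939 ] jaw 7.59 open 0.418 F [-0.1694  0.0813  0.0175] q6 -0.63
shift [-0.0021  0.0381 -0.0009] rows>= 1 turn 0.0005
[-9.0251 -0.8062]
[ 61  54  56  47  51  89  97  97  97  97  97  97  97  97  97  97  97  98
 121 130 136 136 137 142 141 143 147  90  66  62  73  73  23]
{-85: 98, -80: 98, -75: 98, -70: 98, -65: 98, -60: 98, -55: 98, -50: 97, -45: 97, -40: 98, -35: 97, -30: 97, -25: 98, -20: 98, -15: 97, -10: 97, -5: 102, 0: 117, 5: 124, 10: 127, 15: 130, 20: 129, 25: 129, 30: 128, 35: 129, 40: 131, 45: 130, 50: 131, 55: 132, 60: 133, 65: 138, 70: 140, 75: 140, 80: 140} {-85: 97, -80: 97, -75: 97, -70: 97, -65: 97, -60: 97, -55: 97, -50: 97, -45: 97, -40: 97, -35: 97, -30: 97, -25: 97, -20: 97, -15: 97, -10: 97, -5: 104, 0: 121, 5: 129, 10: 133, 15: 135, 20: 134, 25: 134, 30: 135, 35: 138, 40: 139, 45: 137, 50: 139, 55: 141, 60: 142, 65: 143, 70: 143, 75: 142, 80: 140}
```

Run:
```python
import cv2,numpy as np
a=cv2.imread('pics/w10.png');b=cv2.imread('pics/w11.png')
cv2.imwrite('pics/v3.png',np.hstack([cv2.resize(a[150:420,130:430],(400,360)),cv2.resize(b[150:420,130:430],(400,360))]))
```

```text
(no output)
```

View pics/v3.png

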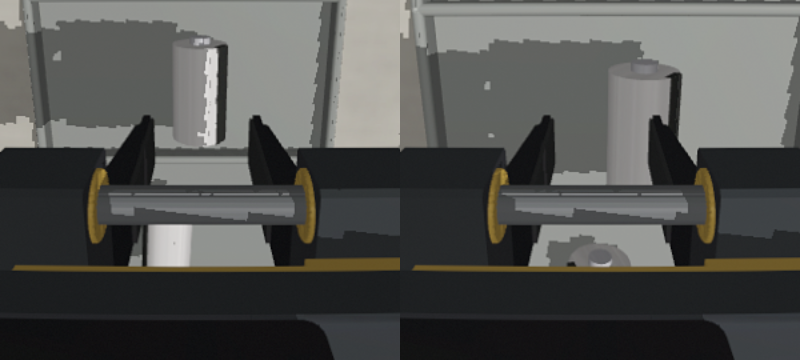

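Run:
```python
from h import *
W=np.load('pics/w11.npz'); W=[W[k] for k in W]
f=lambda P:((pix('',P,W)-(130,150))*4/3+(400,0)).round(0)
p=np.array([575.16,-239.98,22.9])
print('inner tip R/L, z-14,0,+14, y +-10'); 
for s in(1,-1):
  for dz in(-14,0,14,40): print(s,dz,f([p+s*20*TX+e*TY+[0,0,dz] for e in(10,-10)]).ravel())
print('roller end +29,-29 top at c=11', f([T0+11*TX+y*TY+[0,0,38] for y in(28,-30)]).ravel(),'c=-4.4',f([T0-4.4*TX+y*TY+[0,0,38] for y in(28,-30)]).ravel())
print('pin r2', f([T0-11*TX-104*TY+33*TY+[0,0,22]]),'lip',f([T0+s*TX*60+52*TY+[0,0,18] for s in(1,-1)]).ravel(),f([T0-52*TY+[0,0,18]]),'cam',tl(-W[2][:3,:3].T@W[2][:3,3]),(-W[2][:3,:3].T@W[2][:3,3])[2])
```

```text
inner tip R/L, z-14,0,+14, y +-10
1 -14 [641.  98. 640. 136.]
1 0 [643. 108. 642. 148.]
1 14 [647. 119. 645. 162.]
1 40 [654. 144. 652. 193.]
-1 -14 [558.  98. 559. 136.]
-1 0 [556. 108. 557. 148.]
-1 14 [552. 119. 554. 162.]
-1 40 [544. 144. 546. 193.]
roller end +29,-29 top at c=11 [648.  77. 644. 202.] c=-4.4 [611.  77. 610. 202.]
pin r2 [[596. 255.]] lip [756.  12. 484.  12.] [[617. 219.]] cam [-8.3408 75.1154] 208.37267701404636
```

The roller did not move (still c≈+11). Both this view and the earlier scene view put the black fingertips about 28 mm higher than I assumed, so the tips passed just over the roller. I recentre and lower in small steps, watching the force.

>>> carry_out([
  [-0.01,0,0],
  [0,0.02,0],
  [0,0.02,0],
  [0.01,0,0],
  [0,0,0],
], grip=[0.16,0.16,0.16,0.16,0.16], turn=[0,0,0,0,0])

```text
t: 37.75
eef_pos: [595.2, -236.9, 21.9]
tcp_rot: [-2.133, 1.57, 2.713]
ft_force: [-0.2, 0.0, 0.5]
opening: 0.418
```

>>> carry_out([
  [0.004,0,0],
  [0,0,0],
  [0,0,0],
], grip=[0.16,0.16,0.16], turn=[0,0,0])

```text
t: 38.05
eef_pos: [595.1, -237.3, 20.9]
tcp_rot: [-1.845, 1.571, 3.0]
ft_force: [-0.0, 0.9, 0.8]
opening: 0.419
```

>>> carry_out([
  [0.004,0,0],
  [0,0,0],
  [0,0,0],
], grip=[0.16,0.16,0.16], turn=[0,0,0])

```text
t: 38.35
eef_pos: [595.2, -237.3, 18.9]
tcp_rot: [-0.732, 1.571, -2.17]
ft_force: [-0.5, -0.4, -0.2]
opening: 0.418
```

>>> carry_out([
  [0.004,0,0],
  [0,0,0],
  [0,0,0],
], grip=[0.16,0.16,0.16], turn=[0,0,0])

```text
t: 38.65
eef_pos: [595.2, -237.3, 16.9]
tcp_rot: [-1.499, 1.571, -2.937]
ft_force: [-0.0, 0.4, 0.8]
opening: 0.419
```

>>> carry_out([
  [0.004,0,0],
  [0,0,0],
  [0,0,0],
], grip=[0.16,0.16,0.16], turn=[0,0,0])

```text
t: 38.95
eef_pos: [595.2, -237.3, 14.9]
tcp_rot: [-1.636, 1.571, -3.074]
ft_force: [0.1, 0.9, 0.6]
opening: 0.422
```

Run:
```python
from h import *
go(594,-237,24,7.5); print(tl(env.state()['eef_pos']))
C=cal('wrist'); im=cams.read_camera('wrist'); cv2.imwrite('pics/w12.png',im)
print(prof(im,C,1,xs=np.arange(-40,41,2),y=24).astype(int))
s=cams.read_camera('scene'); cv2.imwrite('pics/s12.png',s)
Q=pix('scene',[T0+11*TX+[0,0,22],env.state()['eef_pos']]); print(Q)
```

```text
t 38.95 pos [ 595.2397 -237.2558   14.8571] jaw 7.6 open 0.422 F [0.0824 0.8581 0.6347] q6 -0.61
shift [-0.0183 -0.0024 -0.0008] rows>= 1 turn 0.0006
[11.2406 -0.7293]
[109 109 116 112 103 103 103 103 103 103 103 103 103  95  94  95 103 103
 119 125 125 125 126 126 128 130 131 130 127 126 121  67  66  64 103 103
 104 121 140 139 155]
[[371.0979 243.7915]
 [371.2678 246.6164]]
```

Run:
```python
import cv2,numpy as np
a=cv2.imread('pics/w12.png');b=cv2.imread('pics/s12.png')
cv2.imwrite('pics/v4.png',np.hstack([cv2.resize(a[130:330,180:380],(400,400)),cv2.resize(b[205:285,331:411],(400,400),interpolation=cv2.INTER_CUBIC)]))
```

```text
(no output)
```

View pics/v4.png

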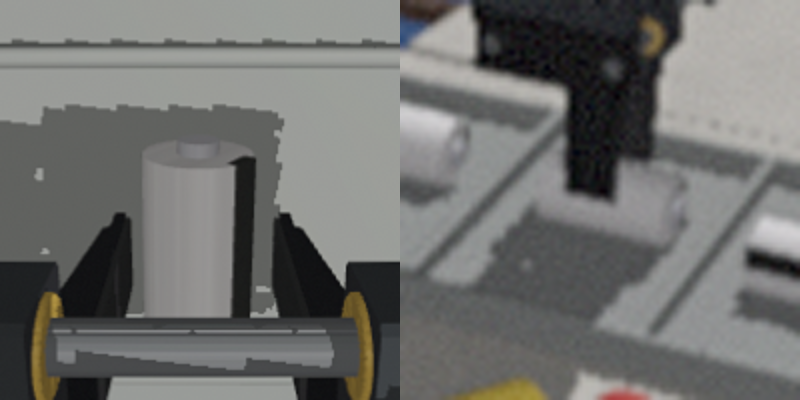

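The fingers now straddle the roller: the near fingertip, at (590,200), is about level with the roller's axis. The strip is still on the +x side at (243,230). I lower further in steps.

>>> carry_out([
  [0.004,0,0],
  [0.004,0,0],
  [0,0,0],
  [0,0,0],
], grip=[0.16,0.16,0.16,0.16], turn=[0,0,0,0])

```text
t: 39.45
eef_pos: [595.2, -237.3, 10.8]
tcp_rot: [-1.832, 1.571, 3.013]
ft_force: [-1.3, -0.1, -0.5]
opening: 0.419
```

>>> carry_out([
  [0.004,0,0],
  [0.004,0,0],
  [0,0,0],
  [0,0,0],
], grip=[0.16,0.16,0.16,0.16], turn=[0,0,0,0])

```text
t: 39.85
eef_pos: [595.3, -237.3, 6.8]
tcp_rot: [-1.582, 1.571, -3.021]
ft_force: [0.1, -0.1, 0.2]
opening: 0.42
```

>>> carry_out([
  [0.004,0,0],
  [0.004,0,0],
  [0,0,0],
  [0,0,0],
], grip=[0.16,0.16,0.16,0.16], turn=[0,0,0,0])

```text
t: 40.25
eef_pos: [595.2, -237.3, 2.8]
tcp_rot: [-1.722, 1.571, 3.123]
ft_force: [0.2, 0.5, 0.9]
opening: 0.419
```

>>> carry_out([
  [0,-0.0045,0],
  [0,-0.0045,0],
  [0,-0.0045,0],
  [0,-0.0045,0],
  [0,-0.0045,0],
], grip=[0.16,0.16,0.16,0.16,0.16], turn=[0,0,0,0,0])

```text
t: 40.75
eef_pos: [583.9, -238.8, 3.0]
tcp_rot: [0.62, 1.571, -0.818]
ft_force: [-0.1, 0.4, 1.2]
opening: 0.419
```

>>> carry_out([
  [0,-0.0045,0],
  [0,-0.0045,0],
  [0,-0.0045,0],
  [0,0,0],
  [0,0,0],
], grip=[0.16,0.16,0.16,0.16,0.16], turn=[0,0,0,0,0])

```text
t: 41.25
eef_pos: [577.4, -239.7, 3.0]
tcp_rot: [0.567, 1.571, -0.871]
ft_force: [-0.2, 1.4, 0.3]
opening: 0.423
```

```bash
cat >> h.py <<'E'
def meas(im,C,y,xs=np.arange(-60,61,1)):
    print('prof',[(int(a),int(b)) for a,b in zip(xs,prof1(im,C,y,xs))][::2])
def prof1(im,C,y,xs,z=22,half=4):
    g=cv2.cvtColor(im,cv2.COLOR_BGR2GRAY).astype(np.float32); o=[]
    for x in xs:
        q=pix('',[T0+x*TX+(y+t)*TY+[0,0,z] for t in np.linspace(-half,half,5)],C).astype(np.float32)
        o.append(cv2.remap(g,q[:,:1],q[:,1:],cv2.INTER_LINEAR).mean())
    return o
E
python3 - <<'E'
from h import *
go(594,-237,24,7.5); print(tl(env.state()['eef_pos']))
C=cal('wrist'); im=cams.read_camera('wrist'); cv2.imwrite('pics/w13.png',im)
meas(im,C,22,np.arange(-40,31))
for c in(-4,-3): print(c,strip(im,C,c,35))
E
```

```text
t 41.25 pos [ 577.4254 -239.6921    2.9636] jaw 7.59 open 0.423 F [-0.2446  1.4201  0.3043] q6 -0.63
shift [-0.0421  0.0336 -0.001 ] rows>= 1 turn 0.0005
[-6.7392 -0.8195]
prof [(-40, 99), (-38, 99), (-36, 99), (-34, 99), (-32, 99), (-30, 99), (-28, 99), (-26, 99), (-24, 99), (-22, 99), (-20, 100), (-18, 124), (-16, 130), (-14, 133), (-12, 132), (-10, 133), (-8, 135), (-6, 66), (-4, 68), (-2, 67), (0, 66), (2, 65), (4, 118), (6, 132), (8, 130), (10, 129), (12, 116), (14, 99), (16, 99), (18, 99), (20, 99), (22, 129), (24, 158), (26, 159), (28, 159), (30, 159)]
-4 {-85: 118, -80: 118, -75: 119, -70: 122, -65: 123, -60: 126, -55: 128, -50: 129, -45: 129, -40: 130, -35: 132, -30: 132, -25: 132, -20: 134, -15: 138, -10: 108, -5: 99, 0: 100, 5: 99, 10: 99, 15: 95, 20: 94, 25: 111, 30: 134, 35: 132, 40: 130, 45: 129, 50: 130, 55: 130, 60: 129, 65: 126, 70: 125, 75: 124, 80: 123}
-3 {-85: 124, -80: 124, -75: 125, -70: 125, -65: 127, -60: 129, -55: 130, -50: 130, -45: 131, -40: 131, -35: 131, -30: 132, -25: 132, -20: 137, -15: 123, -10: 99, -5: 99, 0: 99, 5: 99, 10: 98, 15: 93, 20: 95, 25: 135, 30: 133, 35: 131, 40: 129, 45: 130, 50: 129, 55: 127, 60: 124, 65: 120, 70: 118, 75: 117, 80: 119}
```

The push works: the middle roller is at c≈−3.5 with its strip about +6° off the top. I give it a last 1.5 mm, back off and lift.

>>> carry_out([
  [0,-0.003,0],
  [0,0,0],
  [0,0.0035,0],
  [0,0.0035,0],
  [0,0,0],
], grip=[0.16,0.16,0.16,0.16,0.16], turn=[0,0,0,0,0])

```text
t: 41.8
eef_pos: [579.7, -239.4, 2.9]
tcp_rot: [0.774, 1.57, -0.664]
ft_force: [0.1, 0.3, -0.2]
opening: 0.419
```

>>> carry_out([
  [-0.03,0,0],
  [-0.06,0,0],
  [-0.08,0,0],
  [0,0,0],
  [0,0,0],
], grip=[0.16,0.16,0.16,0.16,0.16], turn=[0,0,0,0,0])

```text
t: 42.3
eef_pos: [579.7, -239.6, 89.5]
tcp_rot: [0.902, 1.568, -0.536]
ft_force: [-1.2, 0.1, -0.6]
opening: 0.42
```

Run:
```python
from h import *
C=cal('wrist'); im=cams.read_camera('wrist'); cv2.imwrite('pics/w14.png',im)
meas(im,C,5,np.arange(-40,31)); print(strip(im,C,-5,5)); print('r0');meas(im,C,104,np.arange(-20,51))
p=T0+15.5*TX+103*TY; go(p[0],p[1],3,7.5); print(tl(env.state()['eef_pos']))
```

```text
prof [(-40, 91), (-38, 91), (-36, 91), (-34, 91), (-32, 91), (-30, 91), (-28, 91), (-26, 91), (-24, 91), (-22, 91), (-20, 98), (-18, 116), (-16, 126), (-14, 132), (-12, 131), (-10, 134), (-8, 123), (-6, 27), (-4, 35), (-2, 46), (0, 46), (2, 39), (4, 213), (6, 210), (8, 206), (10, 198), (12, 156), (14, 147), (16, 147), (18, 147), (20, 148), (22, 148), (24, 148), (26, 148), (28, 148), (30, 148)]
{-85: 91, -80: 91, -75: 90, -70: 92, -65: 99, -60: 107, -55: 112, -50: 117, -45: 123, -40: 126, -35: 131, -30: 132, -25: 131, -20: 132, -15: 136, -10: 122, -5: 29, 0: 27, 5: 37, 10: 46, 15: 46, 20: 46, 25: 42, 30: 184, 35: 215, 40: 210, 45: 208, 50: 207, 55: 206, 60: 203, 65: 199, 70: 195, 75: 191, 80: 188, 85: 186}
r0
prof [(-20, 149), (-18, 149), (-16, 149), (-14, 149), (-12, 150), (-10, 115), (-8, 92), (-6, 92), (-4, 92), (-2, 92), (0, 92), (2, 110), (4, 131), (6, 151), (8, 170), (10, 182), (12, 190), (14, 195), (16, 201), (18, 211), (20, 214), (22, 218), (24, 215), (26, 215), (28, 210), (30, 203), (32, 74), (34, 147), (36, 151), (38, 151), (40, 151), (42, 151), (44, 151), (46, 151), (48, 151), (50, 151)]
t 42.35 pos [ 579.213  -239.2904   88.3118] jaw 7.6 open 0.418 F [-0.4101  0.0368 -1.0114] q6 -0.63
shift [ 0.1706  0.0411 -0.2073] rows>= 3 turn 0.0006
[-4.9145 -0.6545]
```

>>> carry_out([
  [0,0.014,-0.067],
  [0,0.015,-0.07],
  [0,0.015,-0.07],
  [0,0,0],
  [0,0,0],
], grip=[0.16,0.16,0.16,0.16,0.16], turn=[0,0,0,0,0])

```text
t: 42.85
eef_pos: [587.2, -133.3, 87.1]
tcp_rot: [-1.898, 1.569, 2.949]
ft_force: [0.6, 0.5, -0.5]
opening: 0.419
```

>>> carry_out([
  [0.03,0,0],
  [0,0,0],
  [0,0,0],
], grip=[0.16,0.16,0.16], turn=[0,0,0])

```text
t: 43.15
eef_pos: [587.2, -134.8, 72.5]
tcp_rot: [-1.924, 1.57, 2.92]
ft_force: [-0.3, -0.4, -0.5]
opening: 0.42
```

Run:
```python
from h import *
p=T0+17*TX+103*TY; go(p[0],p[1],3,7.5); print(tl(env.state()['eef_pos']))
```

```text
t 43.15 pos [ 587.2291 -134.7994   72.5388] jaw 7.53 open 0.42 F [-0.2973 -0.3954 -0.5286] q6 -0.47
shift [ 0.1391  0.0008 -0.0022] rows>= 2 turn 0.0002
[ 16.6719 101.8963]
```

>>> carry_out([
  [0.05,0,0],
  [0.05,0,0],
  [0.03,0,0],
  [0.009,0,0],
  [0,0,0],
], grip=[0.16,0.16,0.16,0.16,0.16], turn=[0,0,0,0,0])

```text
t: 43.65
eef_pos: [587.5, -134.1, 3.3]
tcp_rot: [-1.86, 1.57, 2.985]
ft_force: [0.2, 0.8, 0.0]
opening: 0.417
```

>>> carry_out([
  [0,0,0],
  [0,-0.005,0],
  [0,-0.005,0],
  [0,-0.005,0],
  [0,-0.005,0],
], grip=[0.16,0.16,0.16,0.16,0.16], turn=[0,0,0,0,0])

```text
t: 44.15
eef_pos: [577.4, -135.3, 3.7]
tcp_rot: [0.913, 1.57, -0.525]
ft_force: [-0.4, 0.2, 0.4]
opening: 0.419
```

>>> carry_out([
  [0,-0.005,0],
  [0,-0.005,0],
  [0,-0.005,0],
  [0,-0.005,0],
  [0,-0.005,0],
], grip=[0.16,0.16,0.16,0.16,0.16], turn=[0,0,0,0,0])

```text
t: 44.65
eef_pos: [565.0, -136.9, 3.4]
tcp_rot: [-0.938, 1.571, -2.376]
ft_force: [0.4, 0.2, -0.8]
opening: 0.417
```

>>> carry_out([
  [0,-0.005,0],
  [0,0,0],
  [0,0,0],
], grip=[0.16,0.16,0.16], turn=[0,0,0])

```text
t: 44.95
eef_pos: [562.7, -137.2, 3.4]
tcp_rot: [0.135, 1.571, -1.304]
ft_force: [-0.2, -0.3, 0.1]
opening: 0.418
```

Run:
```python
from h import *
C=cal('wrist'); im=cams.read_camera('wrist'); cv2.imwrite('pics/w15.png',im)
meas(im,C,126,np.arange(-40,31))
for c in (-4,-6): print(c,strip(im,C,c,126+12,np.arange(-60,61,5)))
go(600,-135,3,7.5); print(tl(env.state()['eef_pos']))
```

```text
prof [(-40, 90), (-38, 90), (-36, 90), (-34, 90), (-32, 90), (-30, 90), (-28, 90), (-26, 90), (-24, 90), (-22, 92), (-20, 119), (-18, 128), (-16, 126), (-14, 128), (-12, 118), (-10, 33), (-8, 33), (-6, 32), (-4, 32), (-2, 32), (0, 132), (2, 128), (4, 128), (6, 131), (8, 123), (10, 103), (12, 90), (14, 90), (16, 90), (18, 90), (20, 113), (22, 155), (24, 155), (26, 155), (28, 155), (30, 156)]
-4 {-60: 124, -55: 127, -50: 127, -45: 128, -40: 129, -35: 131, -30: 132, -25: 88, -20: 86, -15: 86, -10: 86, -5: 87, 0: 80, 5: 79, 10: 120, 15: 130, 20: 132, 25: 132, 30: 132, 35: 132, 40: 130, 45: 127, 50: 122, 55: 117, 60: 111}
-6 {-60: 120, -55: 124, -50: 126, -45: 129, -40: 129, -35: 129, -30: 131, -25: 131, -20: 122, -15: 85, -10: 86, -5: 86, 0: 87, 5: 85, 10: 79, 15: 79, 20: 131, 25: 131, 30: 132, 35: 131, 40: 131, 45: 131, 50: 129, 55: 126, 60: 123}
t 45.0 pos [ 562.8193 -137.245     3.417 ] jaw 7.6 open 0.421 F [-0.0422  0.2291  0.198 ] q6 -0.49
shift [0.0008 0.0743 0.0054] rows>= 1 turn 0.0005
[ -7.8484 102.6576]
```

Roller 0 is at c≈−5.5 with its strip within about 2° of the top. I back off and go on to roller 2.

>>> carry_out([
  [0,0.0035,0],
  [0,0.0035,0],
  [0,0,0],
  [-0.04,0,0],
  [-0.07,0,0],
], grip=[0.16,0.16,0.16,0.16,0.16], turn=[0,0,0,0,0])

```text
t: 45.5
eef_pos: [565.1, -136.4, 57.2]
tcp_rot: [-2.031, 1.567, 2.814]
ft_force: [1.1, -0.2, 1.4]
opening: 0.42
```

>>> carry_out([
  [-0.06,0,0],
  [0,-0.003,0.06],
  [0,-0.003,0.09],
  [0,-0.003,0.09],
  [0,-0.004,0.09],
], grip=[0.16,0.16,0.16,0.16,0.16], turn=[0,0,0,0,0])

```text
t: 46.0
eef_pos: [581.7, -302.7, 88.7]
tcp_rot: [0.742, 1.57, -0.695]
ft_force: [1.1, 0.7, -0.3]
opening: 0.418
```

>>> carry_out([
  [0,0,0.08],
  [0,0,0],
  [0,0,0],
  [0,0,0],
], grip=[0.16,0.16,0.16,0.16], turn=[0,0,0,0])

```text
t: 46.4
eef_pos: [586.7, -339.8, 88.3]
tcp_rot: [-2.453, 1.57, 2.393]
ft_force: [0.3, 0.6, -0.6]
opening: 0.419
```

Run:
```python
from h import *
C=cal('wrist'); im=cams.read_camera('wrist'); cv2.imwrite('pics/w16.png',im)
print('r2');meas(im,C,-84,np.arange(-40,31)); print('r1'); meas(im,C,10,np.arange(-40,31)); print('r0'); meas(im,C,110,np.arange(-40,31))
p=T0-11*TX-103*TY; go(p[0],p[1],3,7.5); print(tl(env.state()['eef_pos']))
```

```text
r2
prof [(-40, 89), (-38, 88), (-36, 88), (-34, 88), (-32, 89), (-30, 89), (-28, 90), (-26, 36), (-24, 21), (-22, 95), (-20, 126), (-18, 130), (-16, 136), (-14, 136), (-12, 136), (-10, 133), (-8, 207), (-6, 213), (-4, 212), (-2, 211), (0, 213), (2, 208), (4, 196), (6, 171), (8, 145), (10, 146), (12, 146), (14, 146), (16, 146), (18, 146), (20, 146), (22, 146), (24, 146), (26, 146), (28, 146), (30, 146)]
r1
prof [(-40, 145), (-38, 145), (-36, 145), (-34, 145), (-32, 145), (-30, 130), (-28, 88), (-26, 89), (-24, 89), (-22, 89), (-20, 91), (-18, 114), (-16, 143), (-14, 165), (-12, 174), (-10, 184), (-8, 179), (-6, 44), (-4, 45), (-2, 45), (0, 45), (2, 44), (4, 215), (6, 208), (8, 204), (10, 198), (12, 166), (14, 145), (16, 145), (18, 145), (20, 145), (22, 145), (24, 145), (26, 145), (28, 145), (30, 145)]
r0
prof [(-40, 0), (-38, 0), (-36, 0), (-34, 0), (-32, 0), (-30, 0), (-28, 0), (-26, 0), (-24, 0), (-22, 0), (-20, 0), (-18, 0), (-16, 0), (-14, 0), (-12, 0), (-10, 0), (-8, 0), (-6, 0), (-4, 0), (-2, 0), (0, 0), (2, 0), (4, 0), (6, 0), (8, 0), (10, 0), (12, 0), (14, 0), (16, 0), (18, 0), (20, 0), (22, 0), (24, 0), (26, 0), (28, 0), (30, 0)]
t 46.45 pos [ 586.8835 -339.5735   88.4689] jaw 7.66 open 0.42 F [0.3636 0.4044 0.0064] q6 -0.76
shift [ 0.1709 -0.0012  0.0039] rows>= 2 turn 0.0009
[ -10.3992 -101.0809]
```

>>> carry_out([
  [0.06,0,0.003],
  [0.06,0,0],
  [0.04,0,0],
  [0.01,0,0],
  [0,0,0],
], grip=[0.16,0.16,0.16,0.16,0.16], turn=[0,0,0,0,0])

```text
t: 46.95
eef_pos: [587.2, -341.4, 3.3]
tcp_rot: [-2.268, 1.57, 2.578]
ft_force: [-0.3, 0.4, -0.1]
opening: 0.417
```

>>> carry_out([
  [0,0,0],
  [0,0.005,0],
  [0,0.005,0],
  [0,0.005,0],
  [0,0.005,0],
], grip=[0.16,0.16,0.16,0.16,0.16], turn=[0,0,0,0,0])

```text
t: 47.45
eef_pos: [597.3, -341.0, 3.8]
tcp_rot: [0.676, 1.57, -0.762]
ft_force: [0.4, -0.4, -0.3]
opening: 0.417
```

>>> carry_out([
  [0,0.005,0],
  [0,0.005,0],
  [0,0.005,0],
  [0,0.005,0],
  [0,0.005,0],
], grip=[0.16,0.16,0.16,0.16,0.16], turn=[0,0,0,0,0])

```text
t: 47.95
eef_pos: [609.6, -339.3, 3.4]
tcp_rot: [-0.549, 1.571, -1.987]
ft_force: [-1.4, -0.1, 0.2]
opening: 0.419
```

>>> carry_out([
  [0,0,0],
  [0,0,0],
], grip=[0.16,0.16], turn=[0,0])

```text
t: 48.15
eef_pos: [609.4, -339.3, 3.4]
tcp_rot: [-1.249, 1.571, -2.687]
ft_force: [0.2, 0.1, -1.4]
opening: 0.424
```

Run:
```python
from h import *
C=cal('wrist'); im=cams.read_camera('wrist'); cv2.imwrite('pics/w17.png',im)
meas(im,C,-82,np.arange(-30,41))
for c in (8,10): print(c,strip(im,C,c,-70,np.arange(-60,61,5)))
go(600,-340,3,7.5); print(tl(env.state()['eef_pos']))
```

```text
prof [(-30, 110), (-28, 133), (-26, 104), (-24, 98), (-22, 98), (-20, 98), (-18, 98), (-16, 98), (-14, 98), (-12, 98), (-10, 98), (-8, 98), (-6, 98), (-4, 98), (-2, 124), (0, 132), (2, 135), (4, 135), (6, 134), (8, 136), (10, 116), (12, 66), (14, 67), (16, 65), (18, 64), (20, 62), (22, 134), (24, 130), (26, 128), (28, 120), (30, 98), (32, 98), (34, 98), (36, 98), (38, 98), (40, 126)]
8 {-60: 111, -55: 111, -50: 111, -45: 111, -40: 117, -35: 123, -30: 126, -25: 129, -20: 130, -15: 132, -10: 131, -5: 132, 0: 131, 5: 133, 10: 96, 15: 93, 20: 93, 25: 93, 30: 93, 35: 94, 40: 92, 45: 91, 50: 106, 55: 129, 60: 130}
10 {-60: 113, -55: 113, -50: 119, -45: 122, -40: 124, -35: 127, -30: 129, -25: 131, -20: 132, -15: 131, -10: 131, -5: 133, 0: 121, 5: 94, 10: 94, 15: 93, 20: 93, 25: 93, 30: 92, 35: 92, 40: 114, 45: 129, 50: 128, 55: 128, 60: 129}
t 48.2 pos [ 609.3182 -339.3221    3.384 ] jaw 7.6 open 0.418 F [ 0.3927 -0.1829  0.6735] q6 -0.74
shift [ 0.0008 -0.0187 -0.0011] rows>= 1 turn 0.0005
[  11.8764 -103.7599]
```

Roller 2 rolled a little ahead (c≈13.5, strip about +7–15°). I nudge it back slowly.

>>> carry_out([
  [0,-0.002,0],
  [0,-0.002,0],
  [0,-0.002,0],
  [0,-0.002,0],
  [0,0,0],
], grip=[0.16,0.16,0.16,0.16,0.16], turn=[0,0,0,0,0])

```text
t: 48.7
eef_pos: [605.3, -339.9, 3.5]
tcp_rot: [-0.419, 1.571, -1.857]
ft_force: [-0.3, 0.7, 0.6]
opening: 0.423
```

>>> carry_out([
  [0,0,0],
  [0,0,0],
], grip=[0.16,0.16], turn=[0,0])

```text
t: 48.9
eef_pos: [605.4, -339.8, 3.5]
tcp_rot: [0.354, 1.571, -1.084]
ft_force: [-0.3, 0.3, 0.2]
opening: 0.421
```

Run:
```python
from h import *
C=cal('wrist'); im=cams.read_camera('wrist')
meas(im,C,-82,np.arange(-30,41))
for c in (10,12): print(c,strip(im,C,c,-82,np.arange(-60,61,5)))
print(tl(env.state()['eef_pos']))
```

```text
prof [(-30, 98), (-28, 99), (-26, 99), (-24, 99), (-22, 98), (-20, 99), (-18, 99), (-16, 99), (-14, 99), (-12, 99), (-10, 99), (-8, 98), (-6, 99), (-4, 99), (-2, 124), (0, 132), (2, 136), (4, 135), (6, 134), (8, 136), (10, 135), (12, 67), (14, 67), (16, 66), (18, 65), (20, 64), (22, 133), (24, 131), (26, 129), (28, 122), (30, 98), (32, 99), (34, 99), (36, 119), (38, 159), (40, 159)]
10 {-60: 100, -55: 107, -50: 116, -45: 120, -40: 124, -35: 127, -30: 130, -25: 133, -20: 133, -15: 133, -10: 134, -5: 137, 0: 90, 5: 57, 10: 58, 15: 58, 20: 58, 25: 57, 30: 56, 35: 62, 40: 115, 45: 128, 50: 126, 55: 125, 60: 124}
12 {-60: 119, -55: 122, -50: 125, -45: 127, -40: 129, -35: 132, -30: 132, -25: 132, -20: 134, -15: 134, -10: 128, -5: 65, 0: 57, 5: 58, 10: 58, 15: 57, 20: 56, 25: 58, 30: 105, 35: 130, 40: 127, 45: 125, 50: 125, 55: 123, 60: 119}
[   7.9882 -103.7709]
```

>>> carry_out([
  [0,-0.002,0],
  [0,-0.002,0],
  [0,-0.002,0],
  [0,0,0],
  [0,0,0],
], grip=[0.16,0.16,0.16,0.16,0.16], turn=[0,0,0,0,0])

```text
t: 49.45
eef_pos: [602.4, -340.3, 3.5]
tcp_rot: [0.268, 1.571, -1.17]
ft_force: [-0.1, 0.8, 0.7]
opening: 0.42
```

Run:
```python
from h import *
C=cal('wrist'); im=cams.read_camera('wrist')
meas(im,C,-82,np.arange(-10,37))
print(tl(env.state()['eef_pos']))
```

```text
prof [(-10, 99), (-8, 99), (-6, 112), (-4, 131), (-2, 137), (0, 135), (2, 135), (4, 138), (6, 55), (8, 61), (10, 64), (12, 67), (14, 66), (16, 123), (18, 135), (20, 133), (22, 133), (24, 128), (26, 105), (28, 99), (30, 99), (32, 101), (34, 157), (36, 159)]
[   4.9506 -103.7967]
```

Roller 2's strip is now about 1° off the top (c≈9.8). I back off, rise and check all three.

>>> carry_out([
  [0,0.0035,0],
  [0,0.0035,0],
  [0,0,0],
  [-0.04,0,0],
  [-0.07,0,0],
], grip=[0.16,0.16,0.16,0.16,0.16], turn=[0,0,0,0,0])

```text
t: 50.0
eef_pos: [604.9, -339.0, 56.7]
tcp_rot: [-2.299, 1.566, 2.546]
ft_force: [0.5, -0.0, 0.0]
opening: 0.422
```

>>> carry_out([
  [-0.09,0,0],
  [-0.09,0,0],
  [-0.09,0,-0.04],
  [-0.08,-0.01,-0.03],
  [0,0,-0.03],
], grip=[0.16,0.16,0.16,0.16,0.16], turn=[0,0,0,0,0])

```text
t: 50.5
eef_pos: [595.5, -291.2, 239.6]
tcp_rot: [0.871, 1.562, -0.567]
ft_force: [0.1, 0.0, -0.5]
opening: 0.421
```

>>> carry_out([
  [0,0,0],
  [0,0,0],
  [0,0,0],
  [0,0,0],
], grip=[0.16,0.16,0.16,0.16], turn=[0,0,0,0])

```text
t: 50.9
eef_pos: [594.2, -291.4, 232.1]
tcp_rot: [-2.201, 1.569, 2.643]
ft_force: [0.5, -0.6, -0.5]
opening: 0.418
```

```bash
cat > chk.py <<'E'
from h import *
C=cal('wrist'); im=cams.read_camera('wrist'); cv2.imwrite('pics/end.png',im); xs=np.arange(-60,61,1.)
for k,y in enumerate((104,0,-98)):
    p=np.array(prof1(im,C,y,xs,half=10)); d=xs[p<75]; b=xs[p>165]
    print(k,'strip',(d.min(),d.max()) if len(d) else None,'bright',(b.min(),b.max()) if len(b) else None)
    if len(d): print([(int(x),int(v)) for x,v in zip(xs,p) if d.min()-20<x<d.max()+20][::2])
print('t',env.state()['t'],'cam',tl(-C[2][:3,:3].T@C[2][:3,3]))
t=cams.read_camera('top'); cv2.imwrite('pics/tend.png',t)
E
python3 chk.py
```

```text
0 strip (np.float64(-10.0), np.float64(-2.0)) bright (np.float64(-15.0), np.float64(9.0))
[(-29, 90), (-27, 91), (-25, 91), (-23, 91), (-21, 100), (-19, 127), (-17, 151), (-15, 165), (-13, 173), (-11, 88), (-9, 41), (-7, 43), (-5, 43), (-3, 39), (-1, 173), (1, 214), (3, 207), (5, 206), (7, 199), (9, 182), (11, 149), (13, 147), (15, 147), (17, 147)]
1 strip (np.float64(-7.0), np.float64(1.0)) bright (np.float64(-14.0), np.float64(11.0))
[(-26, 89), (-24, 90), (-22, 89), (-20, 94), (-18, 120), (-16, 147), (-14, 166), (-12, 175), (-10, 185), (-8, 118), (-6, 45), (-4, 44), (-2, 44), (0, 43), (2, 101), (4, 210), (6, 206), (8, 202), (10, 191), (12, 154), (14, 145), (16, 146), (18, 146), (20, 146)]
2 strip (np.float64(5.0), np.float64(13.0)) bright (np.float64(0.0), np.float64(24.0))
[(-14, 88), (-12, 87), (-10, 88), (-8, 89), (-6, 109), (-4, 133), (-2, 155), (0, 168), (2, 177), (4, 112), (6, 45), (8, 43), (10, 43), (12, 40), (14, 109), (16, 203), (18, 208), (20, 205), (22, 198), (24, 173), (26, 146), (28, 144), (30, 144), (32, 144)]
t 50.95 cam [ 4.0952 21.4683]
```

All three strips are up (about 0°, +5° and −1°). I draw the arm aside, wait a little in case a roller gets knocked, then check again.

>>> carry_out([
  [0,-0.08,0],
  [0,-0.09,0],
  [0,-0.09,0],
  [0,0,0],
  [0,0,0],
], grip=[0.16,0.16,0.16,0.16,0.16], turn=[0,0,0,0,0])

```text
t: 51.5
eef_pos: [465.2, -308.7, 233.8]
tcp_rot: [0.804, 1.57, -0.636]
ft_force: [0.3, -0.1, 0.2]
opening: 0.417
```

>>> carry_out([
  [0,0,0],
  [0,0,0],
  [0,0,0],
  [0,0,0],
  [0,0,0],
], grip=[0.16,0.16,0.16,0.16,0.16], turn=[0,0,0,0,0])

```text
t: 52.0
eef_pos: [465.7, -307.9, 233.3]
tcp_rot: [-2.128, 1.571, 2.718]
ft_force: [-0.6, -0.5, 0.3]
opening: 0.42
```

>>> carry_out([
  [0,0,0],
  [0,0,0],
  [0,0,0],
  [0,0,0],
  [0,0,0],
], grip=[0.16,0.16,0.16,0.16,0.16], turn=[0,0,0,0,0])

```text
t: 52.5
eef_pos: [465.5, -308.1, 233.5]
tcp_rot: [0.379, 1.571, -1.059]
ft_force: [0.2, 0.2, -0.6]
opening: 0.425
```

>>> carry_out([
  [0,0,0],
  [0,0,0],
  [0,0,0],
  [0,0,0],
  [0,0,0],
], grip=[0.16,0.16,0.16,0.16,0.16], turn=[0,0,0,0,0])

```text
t: 53.0
eef_pos: [465.5, -308.1, 233.4]
tcp_rot: [0.043, 1.571, -1.395]
ft_force: [0.2, 0.2, -0.7]
opening: 0.418
```

>>> carry_out([
  [0,0,0],
  [0,0,0],
  [0,0,0],
  [0,0,0],
  [0,0,0],
], grip=[0.16,0.16,0.16,0.16,0.16], turn=[0,0,0,0,0])

```text
t: 53.5
eef_pos: [465.5, -308.1, 233.4]
tcp_rot: [-0.229, 1.571, -1.667]
ft_force: [-0.1, -0.7, 0.2]
opening: 0.423
```

>>> carry_out([
  [0,0,0],
  [0,0,0],
  [0,0,0],
  [0,0,0],
  [0,0,0],
], grip=[0.16,0.16,0.16,0.16,0.16], turn=[0,0,0,0,0])

```text
t: 54.0
eef_pos: [465.5, -308.0, 233.4]
tcp_rot: [-0.308, 1.571, -1.746]
ft_force: [-0.2, 0.2, -0.9]
opening: 0.421
```

```bash
python3 chk.py | grep -v '^\['
python3 - <<'E'
import cv2,numpy as np
a=cv2.imread('pics/end.png');t=cv2.imread('pics/tend.png')
cv2.imwrite('pics/v5.png',np.hstack([cv2.resize(t[195:285,110:240],(433,300),interpolation=cv2.INTER_CUBIC),cv2.resize(a[0:300],(367,300)) if 0 else cv2.resize(a[0:300,200:560],(360,300))]))
E
```

```text
0 strip (np.float64(-5.0), np.float64(3.0)) bright (np.float64(-10.0), np.float64(11.0))
1 strip (np.float64(-2.0), np.float64(6.0)) bright (np.float64(-9.0), np.float64(13.0))
2 strip (np.float64(10.0), np.float64(18.0)) bright (np.float64(5.0), np.float64(26.0))
t 54.05 cam [-125.9982   21.9529]
```

View pics/v5.png

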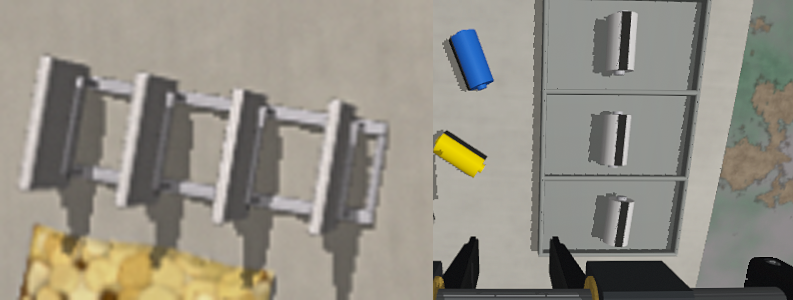

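Run:
```python
from h import *
uv=np.array([(45,57),(28,187),(142,75),(124,204),(240,92),(221,221),(338,100),(318,232)],float)/3.33+(110,195)
P=ray('top',uv,110); a=np.radians(-8.34); X=np.array([np.cos(a),np.sin(a)]); Y=np.array([-X[1],X[0]])
for k in range(4):
    m=(P[2*k]+P[2*k+1])[:2]/2-(436.3,242.9); d=P[2*k]-P[2*k+1]
    print('slot',3-k,'x',m@X,'y off',m@Y-(1.5-k)*65,'yaw err deg',np.degrees(np.arctan2(d[1],d[0])-a),'len',np.linalg.norm(d))
s=env.state(); print(s['ft_force'],s['qvel'].max(),s['t'])
```

```text
slot 3 x -0.6467642505526403 y off -3.278245611381024 yaw err deg 2.4364963381905587 len 86.415703310538
slot 2 x -1.827025415515294 y off -3.772660629922001 yaw err deg 1.7511364563060619 len 85.60673903991868
slot 1 x -2.6552112562765235 y off -4.349508613699037 yaw err deg 1.1312022155220829 len 85.53234145674652
slot 0 x 1.296196210942152 y off -3.7716750187625223 yaw err deg 0.7243932983375548 len 87.51254331555793
[ 0.2887  0.0354 -0.3731] 0.0019000197049423954 54.1
```

```bash
python3 -c "
from cell import env
print(env.job_done())"
```

```text
the job is handed in; nothing more can be done
None
```

The job is handed in at about 54 s of the 208 s allowed. All four plates were moved from the caddy into rack slots 0–3, and all three rollers were rolled in their lanes until the strip was on top.

**Last checks:**
- **Rollers:** the strips measured about 0°, +5° and −1° from straight up, against a limit of 20°. They had not moved when I looked again 3 s later, and I never saw one knocked aside.
- **Plates:** each stands in its own slot, within 3 mm of the middle along the slot and turned less than 2.5° from square.
- **Robot:** the arm was clear and at rest. The blue and yellow look-alikes were left alone.

**Disagreements:**
- **Plate tops:** in the top view their upper edges read 3–4 mm to the −y side of the slot centres. That could be a slight lean within the slot play or camera error. It is inside the 10 mm limit, and the most the slot allows is about 0.11 rad of tilt against a limit of 0.17.
- **Fingertips:** they reached about 28 mm less far than I took from the description. My first push passed over the middle roller without moving it, so I lowered the tool in small steps and pushed again.
- **Plate height:** I did not measure how low the plates sit after release. I let the first one go 1–3 mm above the rails and the others at about the same height.

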